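# Lift out a drip drain's retaining ring with a hook pick

## Robot

A 6-joint arm with a two-finger parallel gripper is mounted at the origin on the work surface. World frame = base frame: x ahead of the robot, y to its left, z up, the work surface at z = 0. Lengths are in m, angles in degrees, forces in N, time in s.
With the tool pointing down it reaches from about 0.4 to 0.825 m from the base axis. Payload 7 kg.
Tool frame: the origin (TCP) lies midway between the tips of the shut fingers; the grasp point (between the pads) lies 19 mm behind it; z points along the fingers, y is the direction in which the jaws open and shut (so a half turn about z gives the same grasp; the last joint's range is limited). The gripper opens to 88 mm and grips with 3 to 60 N. Pads are 19 mm wide; open, the fingers measure 130 mm over their backs; the gripper's body (78 mm by 193 mm) begins 47 mm behind the grasp point.
Start: joints at [90.304, 20.546, 0.682, 0, -70.136, -16.507], TCP at [0.188, 0.648, 0.227] pointing down, gripper open.
Joint ranges: [-176.03, 176.03], [-82.01, 121.73], [-58.28, 71.71], [-173.87, 95.51], [-174.79, -0.11], [-173.66, 173.66]. Speed limits (degrees/s): [136.94, 136.94, 172.46, 180, 180, 180].

## Interface

Orientations are given as a 3x3 rotation matrix whose columns are the frame's x, y, z axes.
In Python, from rig import robot gives the robot as it stands. Calls block until the motion is done:
- robot.goto(position, orientation): joint-space move of the TCP to a pose.
- robot.servo_line(position, ori=None, speed=0.15): straight line of the TCP; ori=None keeps the orientation; speed is the mean speed in m/s.
- robot.movej(angles): joint-space move.
- robot.move_gripper(opening): opening from 0.0 (shut) to 1.0 (fully open); the grip force is fixed at half the most; returns when the fingers have stopped.
- robot.dwell(seconds).
- robot.ik(position, orientation): joint angles nearest the present ones, or None.
- robot.grab_frame(name): name is "side" or "top" or "wrist"; returns (picture, depth): 480x640x3 uint8, red, green, blue; 480x640 float32, m along the optical axis (not along the pixel's ray), 0 where there is no reading.
- robot.camera_info(name): a dict with "vfov" (degrees; the focal length in pixels is half the picture's height over the tangent of half this angle, whatever the lens; pixels are square), "cx", "cy" (the principal point, pixels), "view" (4x4, takes a point from world to camera coordinates); the wrist camera has in their place "T_tool_cam" (4x4, takes a point from camera to tool coordinates, whose origin is the TCP and whose axes are the flange's). Camera axes: x right, y down, z forward; pixel columns grow to the right and rows downward; lengths in m; the calibration is good to about 2 mm. A picture is of the moment at which its call begins: read the wrist's pose just before it. camera_info takes no time and is no camera call.
A pose or a line that the arm cannot do raises robot.Unreachable and nothing moves.
- robot.job_done(): hands the job in, once; it reports no verdict.
Readings, each from a call of its own:
- robot.read_t(): time.
- robot.read_qpos(): joint angles.
- robot.read_qvel(): joint speeds.
- robot.read_effort(): joint torques, N m.
- robot.read_position(): TCP position.
- robot.read_tcp_rot(): TCP orientation.
- robot.read_force(): force on the tool from outside, world axes, zero at the start.
- robot.read_ft_torque(): the same for the moment, N m.
- robot.read_grip_width(): opening from 0.0 (shut) to 1.0 (fully open).
Only numpy, scipy, OpenCV 4.12 (cv2) and the standard library are available. Lean on these libraries where they do the work, as an engineer would, in place of code of your own. Each camera call takes 0.05 s, during which the arm holds its last target.

## Task

The strainer in the drip drain has to come out for washing, and a sprung split ring holds it. Take the hook pick from its stand, work its foot under one end of the ring and ease that end up out of the groove until it rests on the rim, without digging into the strainer or prying on the drain; then put the pick back into its stand, take the ring out with the gripper and lay it flat in the metal tray. Leave everything else where it stands.

Things in the scene. Friction and masses are not known exactly. Their poses are not given: they have to be found in the camera images.
- station: Black drip-tray slab, fixed, 220 x 370 mm, top 32 mm above its origin, which lies on the axis of its round drain, at the height of the counter or up to 10 mm higher (levelling feet); z up. The slab runs from 100 mm on the +y side of the drain to 270 mm on the -y side; a column (radius 19 mm, 0.43 m tall) at x 65, y -225 mm. A tool catching on the drain with over 20 N damages it.
- drain_mouth (a point): Centre of the drain's mouth at the top of its raised rim, 38 mm above the station's origin (heights here are from there). Rim: radius 46 to 50 mm, chamfered inside to an edge at height 37; outside it a flange, radius 71 mm, height 33. Below the edge the wall is undercut, a cone (the ring's groove) widening to radius 49.5 mm at height 31, then straight down to the strainer.
- strainer: Perforated strainer disc in the drain, fixed, radius 49 mm; its floor is 22.5 mm above this origin and, as it is not always seated equally deep, 22.5 to 24.5 mm above the station's. Over 20 N dents it. Five lugs on the drain's wall, 10 mm wide, radius 41 to 49.5 mm, carry the ring: at 0, 65 and 130 degrees to either side of the station's +x; none is under the ring's ends.
- ring: Split retaining ring of 5 mm round spring wire, in the drain's groove. Origin at its centre, z along its axis, gap (13 mm) in its -x direction. Seated, the wire's centre line has radius 46 mm and is 32 mm above the station's origin; 2 to 3 mm of the wire shows inside the mouth. Free, it spreads to about 108 mm. Prying with over 20 N bends it.
- ring_end_a (a point): Centre of the wire at the ring's end on the +y side of the gap. The space under it, down to the strainer, is 4.7 to 6.7 mm high. To pass the mouth's edge the end must rise 9 mm and meanwhile yield 3 mm towards the drain's axis: 6 to 12 N. Above the edge it springs out and stays lying on the rim. Drawn up by that end, the rest of the ring follows.
- ring_end_b (a point): The same for the ring's end on the -y side of the gap. Either end may be lifted.
- pick: Hook pick, loose, 60 g, upright in its stand. Origin on the shaft's axis at the foot's underside; z up the handle, x along the foot. Foot: flat bar 3 mm thick, 4.5 mm wide, reaching 12 mm from the axis along +x. Above it a shaft (radius 3 mm) up to 50 mm, a round guard (radius 16 mm) from 50 to 54 mm, a handle from 54 to 124 mm, 20 mm along x by 14 mm along y.
- stand: Aluminium tool stand, fixed, 72 x 60 mm, 54 mm high; origin at counter height under the pick's axis, x along the pick's foot, z up. A slot in its top, from x -7 to +15 mm and 13 mm wide along y, takes foot and shaft; the guard rests on the top, the pick's origin then being 4 mm above the counter.
- tray: Open aluminium tray, fixed, 170 mm along x by 150 mm along y, 24 mm high, walls and floor 3 mm; the origin is under its centre.
- tray_in (a point): Centre of the tray's inner floor.
- cup_a: White tasting cup on the slab, 56 mm wide, 42 mm high; to be left alone. Origin under its centre.
- cup_b: A second such cup on the slab; to be left alone. Origin under its centre.
- grate: Round slotted drip grate, 124 mm wide, 5 mm thick, lying on the counter; to be left alone.
- plug: Round rubber drain plug with a steel knob, 88 mm wide, 23 mm high, on the counter; to be left alone.
- spray: White bottle, 60 mm wide, 160 mm high; to be left alone.
- beaker: Clear beaker, 80 mm wide, 90 mm high; to be left alone.

How it is judged (in metres and radians):
On the way:
1. with the pick under it, one end of the ring is raised out of the groove (contact force between pick and ring above 0.2 N and z of any of ring_end_a, ring_end_b in the frame of station above 0.037 m), for 0.05 s.
At the end, for the whole second after the job is handed in: The ring lies flat and at rest on the tray's floor (tilt under 0.15 rad, centre within 40 mm in x and 35 mm in y of the tray's, ends under 15 mm above the floor); the pick stands at rest in its stand, guard on the top (within 8 mm of its place, 3 mm in height, tilt under 0.1 rad) (x of ring in the frame of tray_in between -0.04 and 0.04 m and y of ring in the frame of tray_in between -0.035 and 0.035 m and z of ring in the frame of tray_in between -0.002 and 0.01 m and z of each of ring_end_a, ring_end_b in the frame of tray_in below 0.015 m and angle between ring's own z axis and vertical below 0.15 rad and linear speed of each of ring, pick below 0.02 m/s and horizontal distance between pick and stand below 0.008 m and height (world z) of pick below 0.007 m and angle between pick's own z axis and vertical below 0.1 rad); the robot touches nothing.
It fails at once if the pick presses on the strainer with more than 20 N (contact force between pick and strainer above 20 N).
It fails at once if the pick bears on the drain with more than 20 N (contact force between pick and station above 20 N).
It fails at once if the ring is pried with more than 20 N (contact force between pick and ring above 20 N).
It fails at once if a bystander (cup, grate, plug, bottle, beaker) is moved by more than 20 mm (distance of any of cup_a, cup_b, grate, plug, spray, beaker from where it was at the start of the episode above 0.02 m).
It also fails if it takes over 72 s, if anything falls off the work surface, if the arm or the gripper's body presses on something with over 40 N, if the wrist force passes 120 N, or if a joint passes its speed limit or range.

## Working session

There is one attempt and no reset: what is moved stays moved. The work goes in short steps, each a Python script; the robot and the scene stay as the last script left them, time stands still between calls to the robot, and variables do not carry over. Pictures are saved under pics/ and viewed, and the job is handed in when it is done.

```bash
ls; mkdir -p pics; python3 - <<'E'
from rig import robot
import cv2,numpy as np
np.set_printoptions(precision=4,suppress=True)
print(robot.read_t(),robot.read_position(),robot.read_tcp_rot(),robot.read_force(),robot.read_grip_width())
for n in ["side","top","wrist"]:
    print(n,robot.camera_info(n))
    p,d=robot.grab_frame(n); cv2.imwrite(f"pics/{n}0.png",p[:,:,::-1]); np.savez(f"pics/{n}0.npz",p=p,d=d)
    print((d>0).mean(),d.min(),d.max())
E
```

```text
pics
0.0 [0.1882 0.6477 0.2256] [[ 0.9603 -0.2791 -0.0004]
 [-0.2791 -0.9602 -0.0016]
 [ 0.0001  0.0017 -1.    ]] [0.5882 0.6802 0.0249] 1.0013689389131537
side {'vfov': 43.067809584923516, 'cx': 305.2360958863828, 'cy': 245.23899094601038, 'view': array([[ 0.9331, -0.3597,  0.0011, -0.5118],
       [-0.225 , -0.586 , -0.7785,  0.1342],
       [ 0.2807,  0.7261, -0.6277,  1.3852],
       [ 0.    ,  0.    ,  0.    ,  1.    ]])}
0.9960872395833333 0.0 3.9436944
top {'vfov': 55.2788403530095, 'cx': 322.606122773097, 'cy': 243.04752230658744, 'view': array([[-0.0243, -0.9997, -0.009 , -0.0418],
       [-0.9991,  0.0246, -0.0355,  0.5317],
       [ 0.0357,  0.0081, -0.9993,  1.0699],
       [ 0.    ,  0.    ,  0.    ,  1.    ]])}
0.9958984375 0.0 1.8983787
wrist {'vfov': 65.74360556279623, 'cx': 324.0410757734421, 'cy': 242.56591541312457, 'T_tool_cam': array([[-0.0012, -0.9667, -0.2559,  0.0673],
       [ 1.    , -0.0008, -0.0014, -0.0002],
       [ 0.0012, -0.2559,  0.9667, -0.1576],
       [ 0.    ,  0.    ,  0.    ,  1.    ]])}
0.988876953125 0.0 0.478819
```

View pics/side0.png

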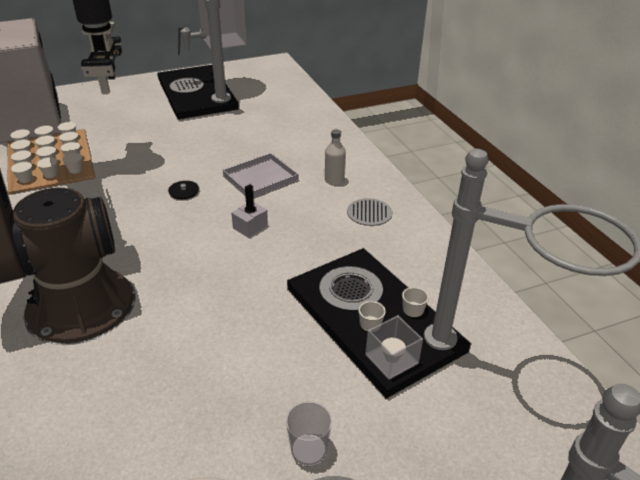

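View pics/top0.png

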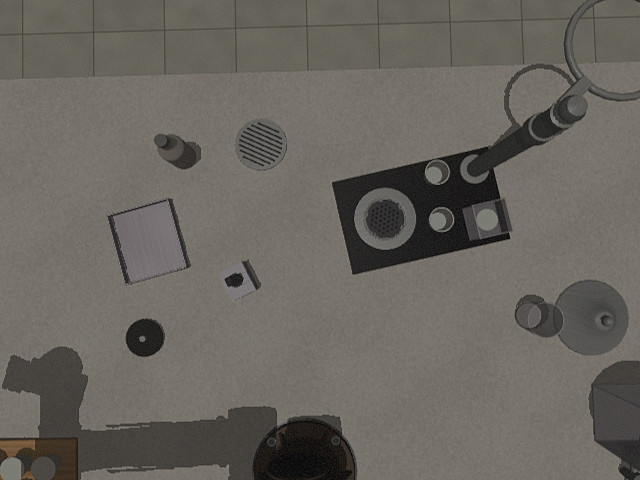

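View pics/wrist0.png

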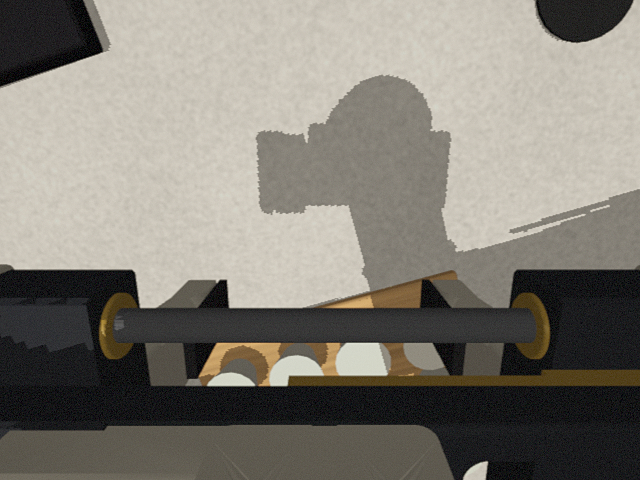

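```bash
cat > h.py <<'E'
import numpy as np,cv2
np.set_printoptions(precision=4,suppress=True)
def f_of(ci): return 240/np.tan(np.radians(ci['vfov'])/2)
def world_T_cam(robot,name,pos=None,R=None):
    ci=robot.camera_info(name)
    if name!='wrist': return np.linalg.inv(ci['view']),ci
    T=np.eye(4);T[:3,:3]=R;T[:3,3]=pos
    return T@ci['T_tool_cam'],ci
def rays(uv,ci):
    uv=np.atleast_2d(uv).astype(float);f=f_of(ci)
    return np.c_[(uv[:,0]-ci['cx'])/f,(uv[:,1]-ci['cy'])/f,np.ones(len(uv))]
def onplane(uv,z,T,ci):
    d=rays(uv,ci)@T[:3,:3].T;o=T[:3,3]
    return o+d*((z-o[2])/d[:,2])[:,None]
def bydepth(uv,depth,T,ci):
    uv=np.atleast_2d(uv).astype(int)
    D=depth[uv[:,1],uv[:,0]]
    return (rays(uv,ci)*D[:,None])@T[:3,:3].T+T[:3,3]
def cloud(depth,T,ci):
    v,u=np.mgrid[:480,:640];r=rays(np.c_[u.ravel(),v.ravel()],ci)
    return ((r*depth.reshape(-1,1))@T[:3,:3].T+T[:3,3]).reshape(480,640,3)
def project(P,T,ci):
    P=np.atleast_2d(P);c=(P-T[:3,3])@T[:3,:3];f=f_of(ci)
    return np.c_[c[:,0]/c[:,2]*f+ci['cx'],c[:,1]/c[:,2]*f+ci['cy']]
def down(yaw_deg):
    # tool z down, tool y axis (jaw) at yaw
    a=np.radians(yaw_deg);y=np.array([np.cos(a),np.sin(a),0]);z=np.array([0,0,-1.]);return np.c_[np.cross(y,z),y,z]
def snap(robot,tag):
    pos=np.array(robot.read_position());R=np.array(robot.read_tcp_rot());p,d=robot.grab_frame('wrist')
    T,ci=world_T_cam(robot,'wrist',pos,R)
    np.savez(f'pics/{tag}.npz',p=p,d=d,T=T);cv2.imwrite(f'pics/{tag}.png',p[:,:,::-1]);return p,d,T,ci
E
python3 - <<'E'
from rig import robot
from h import *
D=np.load('pics/top0.npz');T,ci=world_T_cam(robot,'top')
for n,uv in dict(drain=(385,218),strainer=(385,222),stand=(225,283),handle=(236,280),tray=(150,240),plug=(144,338),spray=(165,140),grate=(260,145),slabcorner=(340,190),cupA=(441,219),cupB=(437,172),counter=(300,300),colbase=(470,168),clear=(487,218)).items():
    print(n,bydepth(uv,D['d'],T,ci))
im=D['p'];a=cv2.resize(im[200:320,90:290],None,fx=4,fy=4,interpolation=2);cv2.imwrite('pics/c1.png',a[:,:,::-1])
a=cv2.resize(im[140:280,320:520],None,fx=4,fy=4,interpolation=2);cv2.imwrite('pics/c2.png',a[:,:,::-1])
E
```

```text
drain [[ 0.5847 -0.2014  0.0238]]
strainer [[ 0.5756 -0.2015  0.0205]]
stand [[0.4442 0.1672 0.0532]]
handle [[0.4516 0.1362 0.0833]]
tray [[0.5481 0.3552 0.0029]]
plug [[0.3202 0.364  0.0229]]
spray [[0.7446 0.262  0.1587]]
grate [[0.7676 0.0884 0.0076]]
slabcorner [[ 0.6517 -0.0983  0.0309]]
cupA [[ 0.5782 -0.3284  0.0348]]
cupB [[ 0.6868 -0.3225  0.0358]]
counter [[ 0.3972  0.0021 -0.0019]]
colbase [[ 0.6882 -0.3888  0.0668]]
clear [[ 0.5751 -0.4219  0.0687]]
```

View pics/c1.png

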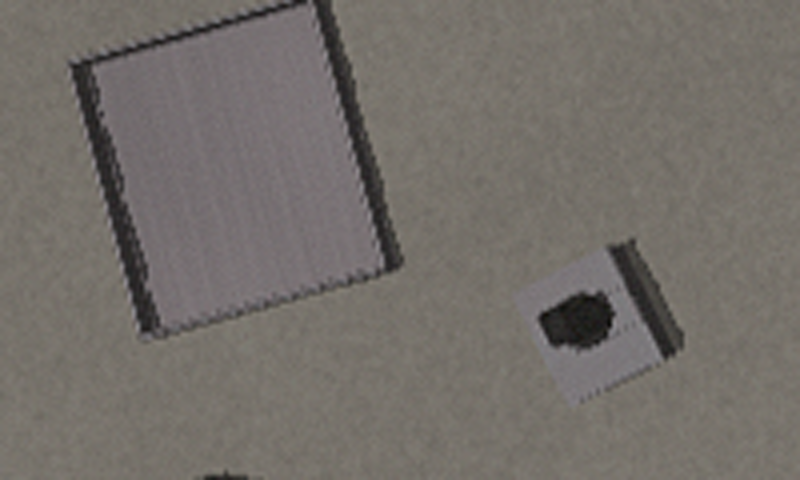

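View pics/c2.png

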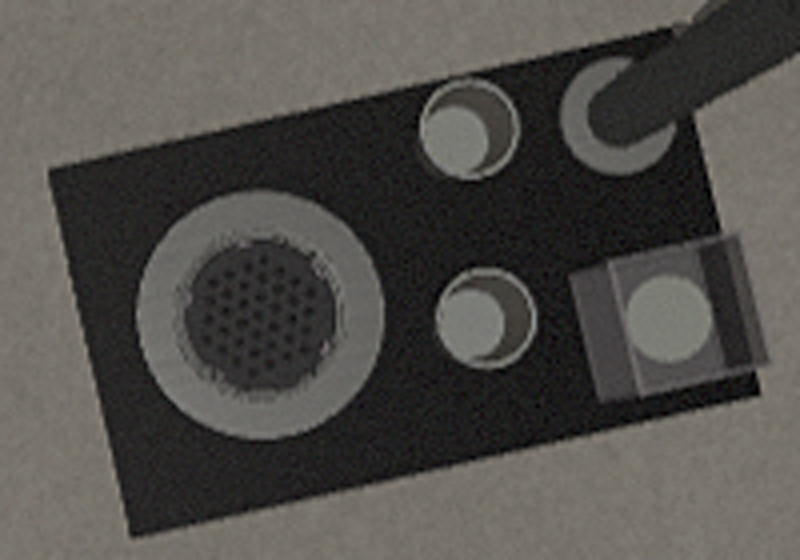

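```bash
python3 - <<'E'
from rig import robot
from h import *
for yaw in (24,-156,114,-66,13,-167,103,-77):
    for p in ((.4516,.1362,.25),(.5847,-.2014,.16),(.4516,.1362,.063),(.5847,-.2014,.09)):
        q=robot.ik(np.array(p),down(yaw)); print(yaw,p[2],None if q is None else np.array(q))
E
```

```text
24 0.25 [ 40.7758   0.054  -21.7716   0.     -68.1744 163.2242]
24 0.16 [  -0.9381   18.0986  -12.0147    0.      -59.8867 -155.0619]
24 0.063 [ 40.7758  11.8061 -36.5853   0.     -41.6087 163.2242]
24 0.09 [  -0.9381   21.9769  -16.5303    0.      -51.4928 -155.0619]
-156 0.25 [ 40.7758   0.054  -21.7716   0.     -68.1744 -16.7758]
-156 0.16 [ -0.9381  18.0986 -12.0147   0.     -59.8867  24.9381]
-156 0.063 [ 40.7758  11.8061 -36.5853   0.     -41.6087 -16.7758]
-156 0.09 [ -0.9381  21.9769 -16.5303   0.     -51.4928  24.9381]
114 0.25 [  40.7758    0.054   -21.7716    0.      -68.1744 -106.7758]
114 0.16 [ -0.9381  18.0986 -12.0147   0.     -59.8867 -65.0619]
114 0.063 [  40.7758   11.8061  -36.5853    0.      -41.6087 -106.7758]
114 0.09 [ -0.9381  21.9769 -16.5303   0.     -51.4928 -65.0619]
-66 0.25 [ 40.7758   0.054  -21.7716   0.     -68.1744  73.2242]
-66 0.16 [ -0.9381  18.0986 -12.0147   0.     -59.8867 114.9381]
-66 0.063 [ 40.7758  11.8061 -36.5853   0.     -41.6087  73.2242]
-66 0.09 [ -0.9381  21.9769 -16.5303   0.     -51.4928 114.9381]
13 0.25 [ 40.7758   0.054  -21.7
[... 335 characters left out ...]
.0147   0.     -59.8867  13.9381]
-167 0.063 [ 40.7758  11.8061 -36.5853   0.     -41.6087 -27.7758]
-167 0.09 [ -0.9381  21.9769 -16.5303   0.     -51.4928  13.9381]
103 0.25 [  40.7758    0.054   -21.7716    0.      -68.1744 -117.7758]
103 0.16 [ -0.9381  18.0986 -12.0147   0.     -59.8867 -76.0619]
103 0.063 [  40.7758   11.8061  -36.5853   -0.      -41.6087 -117.7758]
103 0.09 [ -0.9381  21.9769 -16.5303   0.     -51.4928 -76.0619]
-77 0.25 [ 40.7758   0.054  -21.7716   0.     -68.1744  62.2242]
-77 0.16 [ -0.9381  18.0986 -12.0147   0.     -59.8867 103.9381]
-77 0.063 [ 40.7758  11.8061 -36.5853   0.     -41.6087  62.2242]
-77 0.09 [ -0.9381  21.9769 -16.5303   0.     -51.4928 103.9381]
```

```bash
python3 - <<'E'
from rig import robot
from h import *
robot.goto(np.array([.4516,.1362,.27]),down(-156)); print(robot.read_t(),robot.read_position())
snap(robot,'ws1'); print(robot.read_t())
robot.goto(np.array([.5847,-.2014,.18]),down(-167)); print(robot.read_t())
snap(robot,'wd1')
E
```

```text
2.225 [0.4517 0.1369 0.2699]
2.275
3.675
```

View pics/ws1.png

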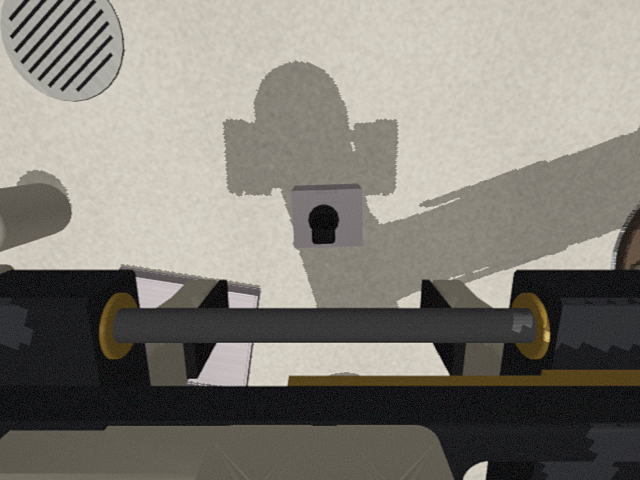

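View pics/wd1.png

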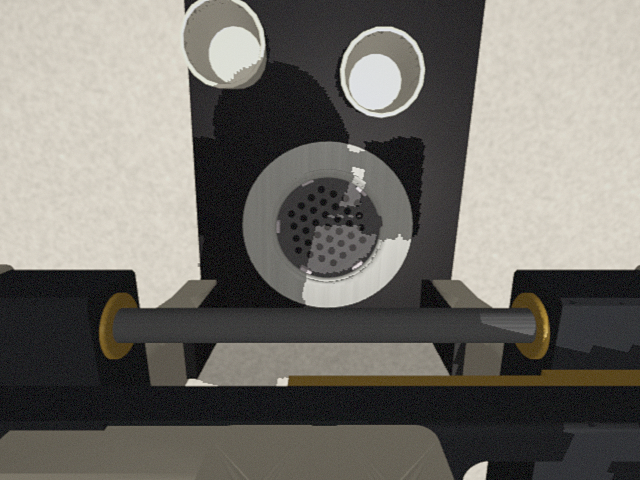

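```bash
python3 - <<'E'
from rig import robot
from h import *
D=np.load('pics/ws1.npz');ci=robot.camera_info('wrist');T=D['T']
im=D['p']
cv2.imwrite('pics/ws1c.png',cv2.resize(im[160:270,260:400],None,fx=5,fy=5,interpolation=2)[:,:,::-1])
D2=np.load('pics/wd1.npz');cv2.imwrite('pics/wd1c.png',cv2.resize(D2['p'][130:310,235:425],None,fx=4.2,fy=3.3,interpolation=2)[:,:,::-1])
C=cloud(D['d'],T,ci)
print('counter z',np.median(C[100:150,450:600,2]),'stand top',np.median(C[232:244,340:358,2]),np.median(C[195:240,296:305,2]))
# stand top mask by height
z=C[:,:,2];m=(abs(z-.054)<.006);m[265:]=0;m[:,:250]=0;m[:,420:]=0
n,l,s,c=cv2.connectedComponentsWithStats(m.astype(np.uint8));k=1+np.argmax(s[1:,4]);
mm=(l==k).astype(np.uint8);P=onplane(np.argwhere(mm)[:,::-1],.054,T,ci)[:,:2]
print(cv2.minAreaRect((P*1000).astype(np.float32)), s[k])
E
```

```text
counter z -0.0007025782773633915 stand top 0.05151214257229192 0.05152025284362011
((445.59381103515625, 140.8106231689453), (71.1624526977539, 60.797821044921875), 25.87798309326172) [ 292  188   71   60 3376]
```

View pics/ws1c.png

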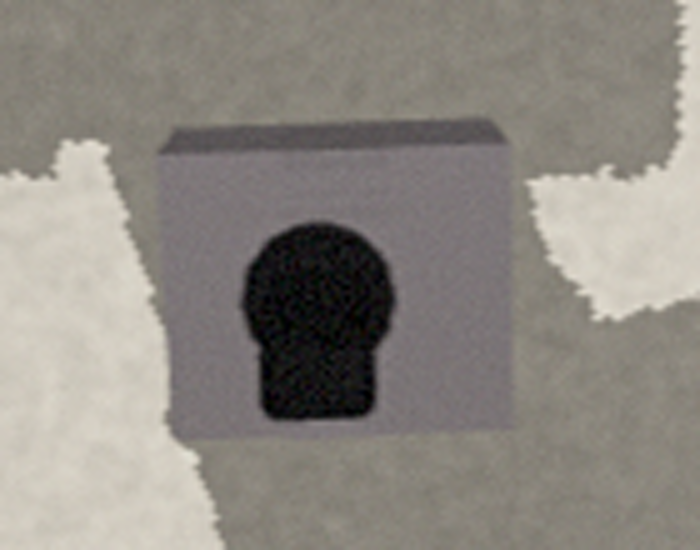

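View pics/wd1c.png

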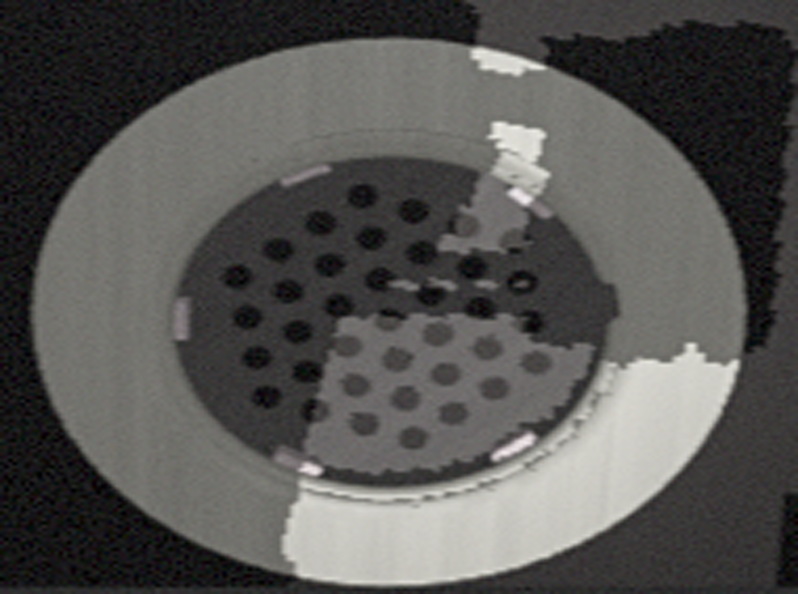

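```bash
python3 - <<'E'
from rig import robot
from h import *
c=np.array([.5847,-.2014]);a=np.radians(13)
g=c-.030*np.array([np.cos(a),np.sin(a)])
robot.servo_line(np.array([g[0],g[1],.125]),ori=down(-167),speed=.2);print(robot.read_t(),robot.read_position())
p,d,T,ci=snap(robot,'wd2')
# flange fit from wd1
D=np.load('pics/wd1.npz');T1=D['T'];C=cloud(D['d'],T1,ci);z=C[:,:,2]
print('slab z L/R',np.median(z[200:260,205:225]),np.median(z[200:240,425:445]),'counter',np.median(z[100:250,520:600]),'flange',np.median(z[200:240,255:262]),'strainer',np.median(z[205:260,300:350]))
# edges along radial rays: dark->grey transition on gray
g1=cv2.GaussianBlur(cv2.cvtColor(D['p'],7).astype(float),(3,3),0)
pts=[]
cu=np.array([328,224.])
for th in np.radians(np.arange(0,360,2)):
    r=np.arange(60,105,.25);uv=cu+np.c_[np.cos(th)*r,np.sin(th)*r]
    uv=uv[uv[:,1]<305]
    v=cv2.remap(g1.astype(np.float32),uv[:,0].astype(np.float32)[None],uv[:,1].astype(np.float32)[None],1)[0]
    if len(v)<60: continue
    dv=v[8:]-v[:-8];k=np.argmin(dv)
    if dv[k]<-40: pts.append(uv[k+4])
pts=np.array(pts);print(len(pts))
from scipy.optimize import least_squares
for zz in (.033,.036,.040,.043):
    P=onplane(pts,zz,T1,ci)[:,:2]
    r=least_squares(lambda q:np.hypot(P[:,0]-q[0],P[:,1]-q[1])-q[2],[.58,-.2,.07],loss='soft_l1',f_scale=.001)
    print(zz,r.x,np.median(abs(r.fun)))
cv2.imwrite('pics/wd2c.png',cv2.resize(p[90:300,170:480],None,fx=2.5,fy=2.5,interpolation=2)[:,:,::-1])
E
```

```text
4.1917 [ 0.5564 -0.2077  0.1261]
slab z L/R 0.03162897460787584 0.03154381010123902 counter -0.0005700369124238547 flange 0.0326429867119587 strainer 0.02319551957484542
168
0.033 [ 0.5815 -0.2     0.0714] 0.00010225095860798283
0.036 [ 0.5817 -0.2006  0.0707] 0.00010100351610359964
0.04 [ 0.5819 -0.2015  0.0697] 9.947710669145488e-05
0.043 [ 0.5821 -0.2021  0.069 ] 9.84083414284076e-05
```

View pics/wd2c.png

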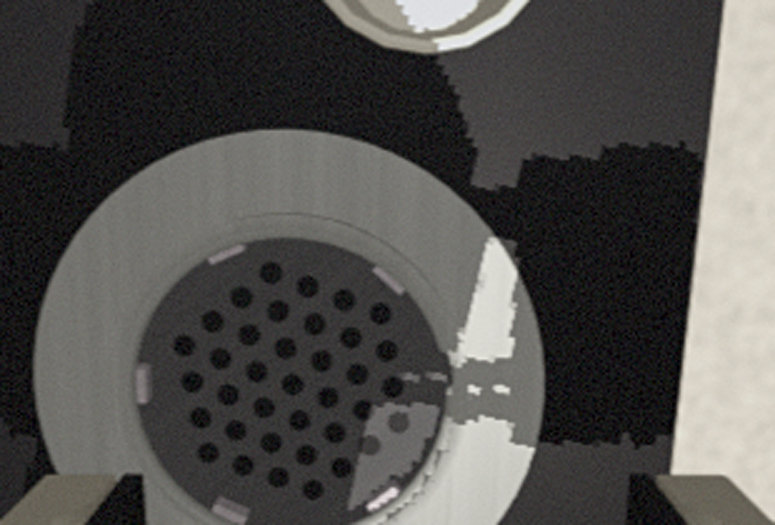

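```bash
python3 - <<'E'
from rig import robot
from h import *
p=np.load('pics/wd2.npz')['p']
a=cv2.resize(p[200:290,315:385],None,fx=8,fy=6.6,interpolation=2)
a=np.clip(a.astype(float)*1.5,0,255).astype(np.uint8)
cv2.imwrite('pics/wd2d.png',a[:,:,::-1])
d=np.load('pics/wd2.npz')['d']
z=cloud(d,np.load('pics/wd2.npz')['T'],robot.camera_info('wrist'))[:,:,2]
z=np.clip((z-.015)/.03,0,1)*255
cv2.imwrite('pics/wd2z.png',cv2.applyColorMap(cv2.resize(z[130:300,180:400].astype(np.uint8),None,fx=3.5,fy=3.5,interpolation=0),2))
E
```

```text
(no output)
```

View pics/wd2d.png

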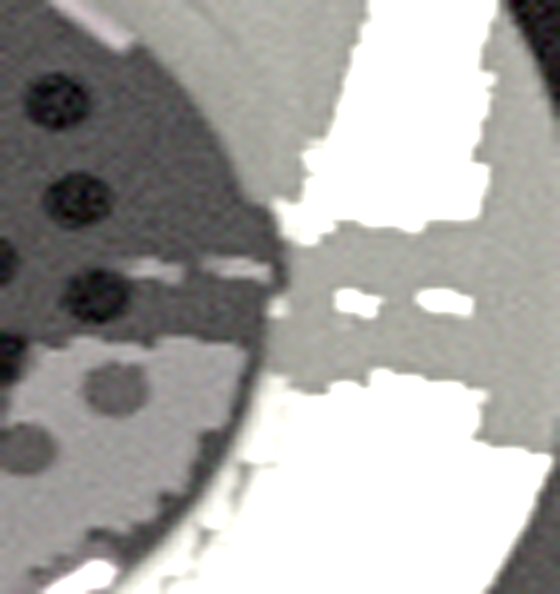

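View pics/wd2z.png

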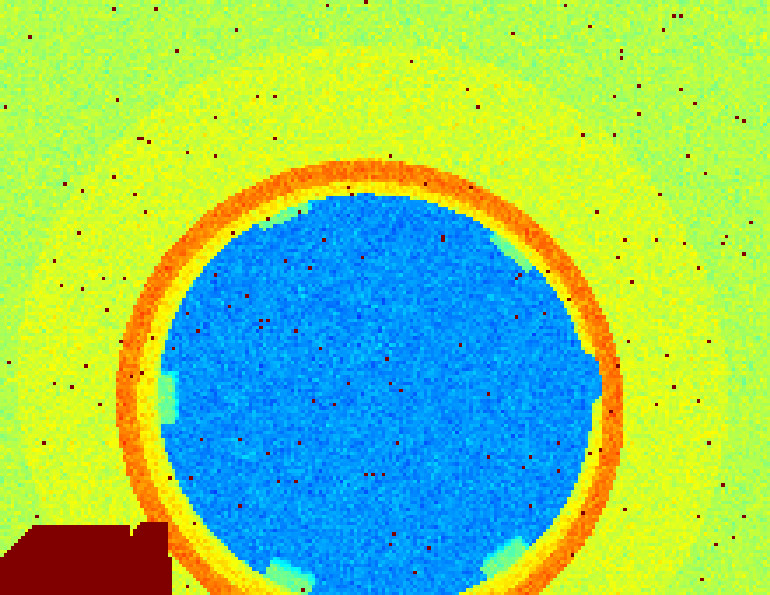

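```bash
python3 - <<'E'
from rig import robot
from h import *
from scipy.optimize import least_squares
D=np.load('pics/wd2.npz');T=D['T'];ci=robot.camera_info('wrist')
C=cloud(D['d'],T,ci);C=C[:290,190:440].reshape(-1,3);C=C[(C[:,2]>.01)&(C[:,2]<.05)]
c=np.array([.5816,-.2003])
for it in range(3):
    r=np.hypot(*(C[:,:2]-c).T);th=np.arctan2(C[:,1]-c[1],C[:,0]-c[0])
    # rim band outer edge: use rim pts mid (46..50 at high z)
    zr=C[:,2]
    zrim=np.median(zr[(r>.047)&(r<.0495)]);zfl=np.median(zr[(r>.055)&(r<.068)]);zst=np.median(zr[r<.035]);zsl=np.median(zr[(r>.075)&(r<.09)])
    m=(zr>(zrim+zfl)/2+.0003)&(r<.056)&(r>.040)
    # inner/outer boundaries by angle
    B=[]
    for a in np.arange(-np.pi,np.pi,np.pi/60):
        k=m&(abs(th-a)<np.pi/120)
        if k.sum()>8: B.append(c+np.percentile(r[k],95)*np.array([np.cos(a),np.sin(a)]))
    B=np.array(B);s=least_squares(lambda q:np.hypot(*(B-q[:2]).T)-q[2],[*c,.05],loss='soft_l1',f_scale=.0005);c=s.x[:2];print(s.x,len(B))
print('rim',zrim,'flange',zfl,'strainer',zst,'slab',zsl)
mr=(zr>zst+.0065)&(r<.0455)&(r>.0405)   # ring wire inside
deg=np.degrees(th)%360
for a in range(160,230,2):
    k=(abs(deg-a)<1)&(r<.0455)&(r>.043); print(a,k.sum(),np.median(zr[k]) if k.any() else None,end=' | ')
print()
ml=(zr>zst+.003)&(zr<zst+.0075)&(r>.040)&(r<.0435)
h=np.histogram(deg[ml],np.arange(0,361,5));print([(int(b),int(n)) for n,b in zip(*h) if n>3])
E
```

```text
[ 0.5813 -0.2001  0.0497] 84
[ 0.5813 -0.2002  0.0496] 85
[ 0.5813 -0.2002  0.0496] 85
rim 0.037553532966059594 flange 0.03258101869661695 strainer 0.023227416781376686 slab 0.0315496596333589
160 15 0.03208165956242126 | 162 13 0.024094042283196837 | 164 14 0.031592939967232864 | 166 12 0.023638942236059474 | 168 14 0.03244505181243726 | 170 14 0.024098793995138534 | 172 11 0.03262780090387529 | 174 10 0.027260469417781624 | 176 12 0.02799102951324542 | 178 12 0.031720944755321584 | 180 12 0.02775036399175418 | 182 8 0.027791163447537237 | 184 10 0.027971691517171576 | 186 12 0.032061699554405215 | 188 9 0.032217212819398544 | 190 8 0.028204163385684378 | 192 11 0.03166935824545686 | 194 14 0.023535419056775725 | 196 5 0.023668622837396347 | 198 8 0.023412466605620436 | 200 6 0.022927275438054617 | 202 9 0.023109233618896163 | 204 6 0.023147215449455222 | 206 3 0.023810563534341855 | 208 4 0.022970270658785208 | 210 7 0.03359410825186804 | 212 7 0.034126886672419005 | 214 6 0.032978850240310886 | 216 8 0.03426892278841491 | 218 7 0.033143386195545466 | 220 6 0.033413996788011685 | 222 6 0.0335800371192352 | 224 5 0.0337334379732879 | 226 5 0.033942221927394184 | 228 7 0.03337558057202472 | 
[(0, 5), (5, 21), (10, 22), (15, 14), (140, 19), (145, 13), (235, 12), (240, 18), (245, 10), (295, 4), (300, 14), (305, 15), (310, 9)]
```

```bash
python3 - <<'E'
from rig import robot
from h import *
D=np.load('pics/ws1.npz');T=D['T'];ci=robot.camera_info('wrist')
g=cv2.cvtColor(D['p'],7);m=(g<45).astype(np.uint8);m[265:]=0;m[:180]=0;m[:,:295]=0;m[:,358:]=0
ys,xs=np.nonzero(m)
# guard: upper part of blob, circle fit from contour above row 222
cs,_=cv2.findContours(m,0,1);c=max(cs,key=cv2.contourArea)[:,0].astype(float)
top=c[c[:,1]<224]
P=onplane(top,.058,T,ci)[:,:2]
from scipy.optimize import least_squares
s=least_squares(lambda q:np.hypot(*(P-q[:2]).T)-q[2],[.45,.137,.016]);print('guard',s.x,abs(s.fun).max())
rows=c[(c[:,1]>234)]
print('handle contour low cols',rows[:,0].min(),rows[:,0].max(),rows[:,1].max())
H=onplane([[rows[:,0].min(),236],[rows[:,0].max()+1,236]],.128,T,ci);print(H,np.linalg.norm(H[0]-H[1]))
C=cloud(D['d'],T,ci)
k=(C[:,:,2]>.11)&(C[:,:,2]<.14);k[265:]=0;k[:200]=0;k[:,:290]=0;k[:,360:]=0
Q=C[k];print(len(Q),Q.mean(0)); 
uv=np.argwhere(k)[:,::-1];print(cv2.minAreaRect((onplane(uv,.128,T,ci)[:,:2]*1000).astype(np.float32)))
ctr=np.array([.4456,.1408]);print('stand ctr minus guard in yaw -156 frame',(ctr-s.x[:2])@np.array([np.cos(np.radians(-156)),np.sin(np.radians(-156))]))
E
```

```text
guard [0.4496 0.1426 0.0145] 0.000576019699337748
handle contour low cols 312.0 334.0 243.0
[[0.4578 0.1464 0.128 ]
 [0.4403 0.1387 0.128 ]] 0.019095932682779943
452 [0.4496 0.1413 0.1253]
((449.89569091796875, 140.65753173828125), (19.15043067932129, 16.1878719329834), 23.995946884155273)
stand ctr minus guard in yaw -156 frame 0.0043424927618291274
```

```bash
python3 - <<'E'
from rig import robot
from h import *
P=np.array([.4496,.1418])
R=down(-155)
robot.goto(np.array([*P,.17]),R)
robot.servo_line(np.array([*P,.065]),speed=.12); print(robot.read_t(),robot.read_position(),robot.read_force())
snap(robot,'wg')
robot.move_gripper(0.0); print(robot.read_t(),robot.read_grip_width()*88,robot.read_position(),robot.read_force())
robot.servo_line(np.array([*P,.15]),speed=.1); print(robot.read_t(),robot.read_grip_width()*88,robot.read_position(),robot.read_force())
p,d,T,ci=snap(robot,'wg2')
p,d=robot.grab_frame('side');cv2.imwrite('pics/s2.png',p[:,:,::-1]);cv2.imwrite('pics/s2c.png',cv2.resize(p[150:270,190:310],None,fx=5,fy=5,interpolation=2)[:,:,::-1])
E
```

```text
6.6417 [0.45   0.1419 0.0655] [0.5158 0.1899 0.3569]
7.7583 20.170400282290043 [0.4496 0.1418 0.065 ] [-0.239  -0.6659 -0.7675]
8.7583 20.08071650725864 [0.4492 0.1415 0.1494] [-0.6897 -0.1553 -0.2155]
```

View pics/s2c.png

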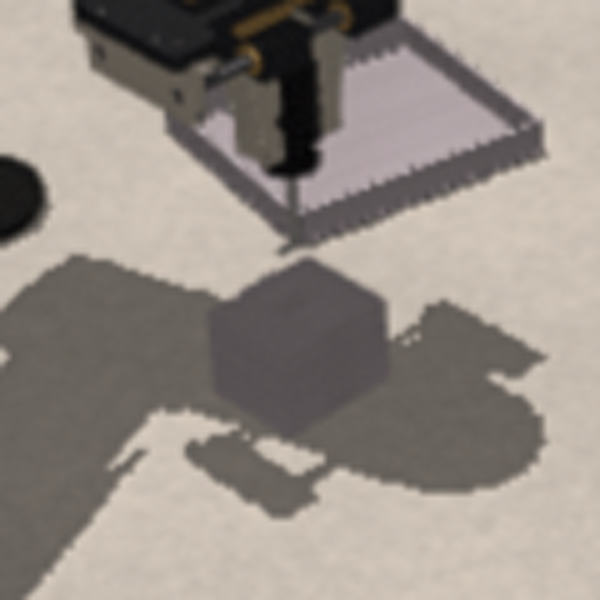

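View pics/wg2.png

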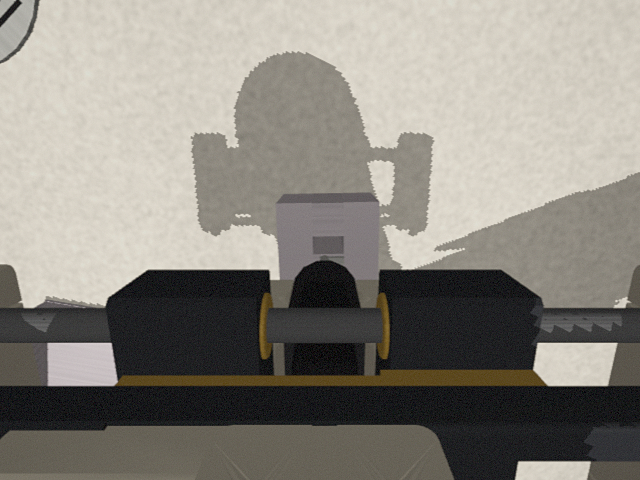

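```bash
python3 - <<'E'
from rig import robot
from h import *
D=np.load('pics/wg2.npz');T=D['T'];ci=robot.camera_info('wrist');TT=ci['T_tool_cam']
for z in (.007,.011):
    print(z,project(np.array([[.016,0,z],[.017,0,z],[.0,.016,z],[.0,-.016,z]]),TT,ci))
g=cv2.cvtColor(D['p'],7);print(g[250:275,325], g[266,280:370])
d=D['d'];print(d[262:270,325])
# slot centre
m=(g[225:262,300:360]<105)
cv2.imwrite('pics/slot.png',cv2.resize(D['p'][185:290,260:400],None,fx=5,fy=5,interpolation=2)[:,:,::-1])
E
```

```text
0.007 [[322.7573 259.0072]
 [322.7529 256.9449]
 [356.5183 291.1549]
 [289.1381 291.2199]]
0.011 [[322.7881 256.4828]
 [322.7838 254.4622]
 [355.8242 287.9983]
 [289.8893 288.0623]]
[ 91  91  90  97 125 100  79  86  87  89  58  27  12  34  28  26  25   9
  10  14  31  22  22  13   9] [122 122 126 126 124 124 124 124 125 126 124 124 125 126 125 124 127 124
 128 122 122 124 126 109  88  71  44  23   8  24  23  25  22  21  27  19
  13  12  21  23  26  18  24   9  29  25   9  19   6  23   8  24  15  32
  16  11  16  20  26  11  12  17  21  54  86 116 129 124 127 124 121 125
 124 125 120 124 122 125 120 124 123 126 125 125 124 127 123 124 124 125]
[0.173  0.174  0.174  0.1738 0.1734 0.1734 0.1736 0.1751]
```

View pics/slot.png

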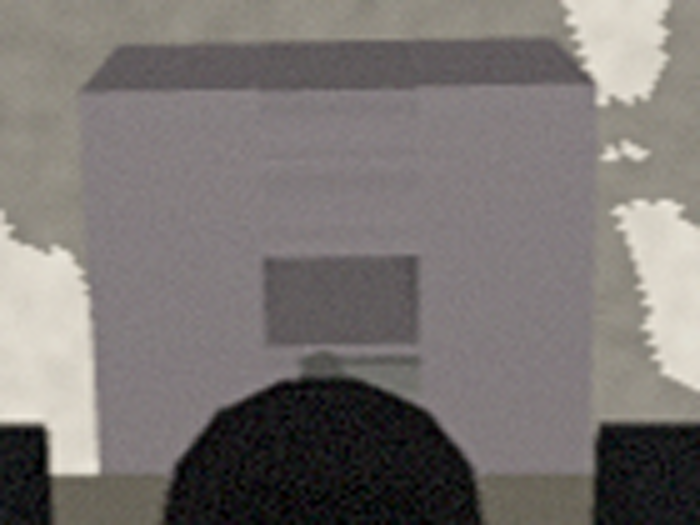

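```bash
python3 - <<'E'
from rig import robot
from h import *
ci=robot.camera_info('wrist');TT=ci['T_tool_cam']
for z in (.058,.061):
    print(z,project(np.array([[.00225,.012,z],[-.00225,.012,z],[.00225,-.003,z],[.003,0,z]]),TT,ci))
E
```

```text
0.058 [[342.9109 255.471 ]
 [342.8232 262.545 ]
 [318.1616 255.4963]
 [323.1091 254.3052]]
0.061 [[342.6725 254.0533]
 [342.5871 261.0448]
 [318.2379 254.0783]
 [323.1225 252.9012]]
```

```bash
cat >> h.py <<'E'
FO=np.array([-.0012,.0007,.061])
C0=np.array([.5813,-.2002])
def tcp_for(r,thdeg,zfoot,yaw=None,C=C0):
    """TCP so that pick axis is at polar (r,th) about drain, foot underside at zfoot"""
    R=down(thdeg if yaw is None else yaw);a=np.radians(thdeg)
    w=np.array([*(C+r*np.array([np.cos(a),np.sin(a)])),zfoot])
    return w-R@FO,R
def force(robot,n=6):
    F=[]
    for _ in range(n): F.append(robot.read_force()); robot.dwell(.01)
    return np.mean(F,0)
E
python3 - <<'E'
from rig import robot
from h import *
th=188.7
p,R=tcp_for(.027,th,.10);robot.goto(p,R)
print(robot.read_t())
p,R=tcp_for(.027,th,.045);robot.servo_line(p,ori=R,speed=.1)
robot.dwell(.2);print(robot.read_t(),p,robot.read_position(),force(robot))
snap(robot,'wi')
p,d=robot.grab_frame('side');cv2.imwrite('pics/s3.png',cv2.resize(p[200:360,270:480],None,fx=3.8,fy=3.7,interpolation=2)[:,:,::-1])
E
```

```text
10.2167
11.1167 [ 0.5555 -0.2054  0.106 ] [ 0.5559 -0.2054  0.1068] [ 0.1341 -0.1531 -0.972 ]
```

View pics/s3.png

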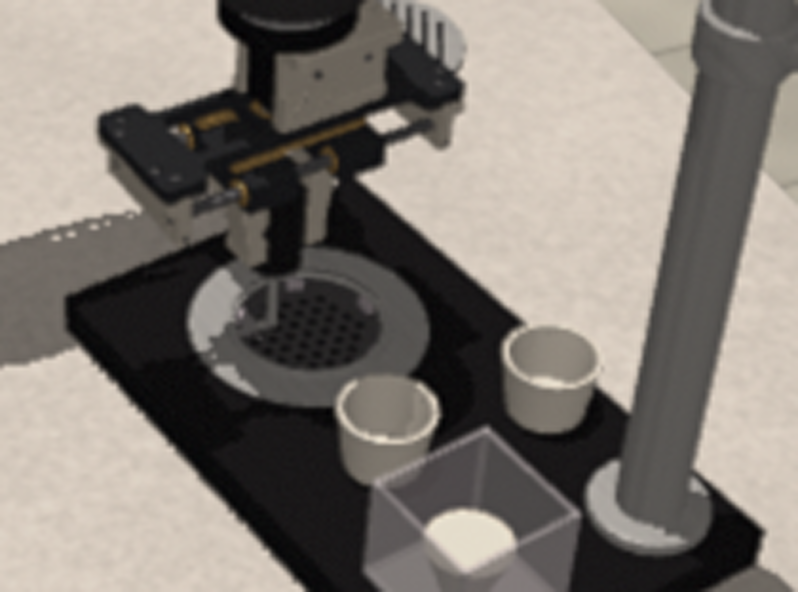

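View pics/wi.png

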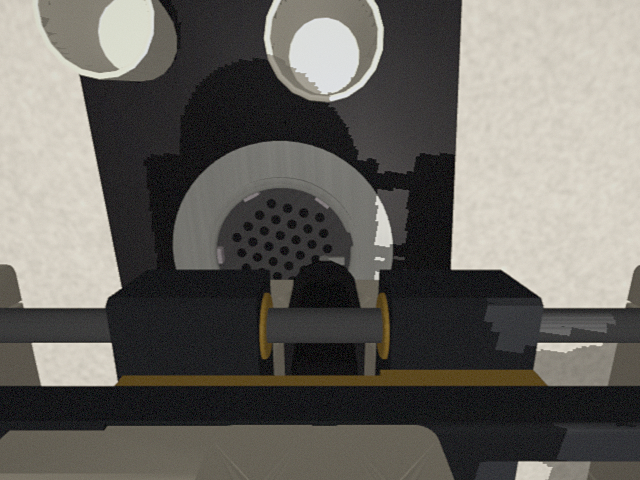

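```bash
cat >> h.py <<'E'
def go(robot,p,R,speed=.05,settle=.1):
    """line with one correction for static error"""
    robot.servo_line(p,ori=R,speed=speed);robot.dwell(settle)
    e=p-np.array(robot.read_position())
    robot.servo_line(p+e,ori=R,speed=.02);robot.dwell(settle)
    return p-np.array(robot.read_position()),e
E
python3 - <<'E'
from rig import robot
from h import *
th=188.7
p,R=tcp_for(.027,th,.034);e,off=go(robot,p,R)
print(robot.read_t(),'resid',e,'off',off)
f0=force(robot);print('f0',f0)
z=.034
while z>.018:
    z-=.0005
    p,R=tcp_for(.027,th,z);robot.servo_line(p+off,ori=R,speed=.02);robot.dwell(.03)
    f=force(robot,3)-f0
    if z<.027: print(round(z*1e3,1),np.array(robot.read_position())[2]-.061,f)
    if f[2]>2.0: break
print(robot.read_t())
E
```

```text
12.0833 resid [-0.0001 -0.     -0.0002] off [0.     0.     0.0001]
f0 [-0.4869 -0.1799 -0.8453]
27.0 0.027113072659385923 [0.7052 0.3705 0.3339]
26.5 0.026594480887435865 [0.2166 0.2302 0.5529]
26.0 0.026110467941686866 [0.28   0.0798 0.2001]
25.5 0.02561934062646097 [-0.0809  0.1463  0.4121]
25.0 0.025105139356365685 [ 0.1019  0.3811 -0.0448]
24.5 0.024612263293612935 [ 0.9963  0.258  -0.0292]
24.0 0.024104244299797184 [-0.0195  0.2967  0.5533]
23.5 0.023656287024437103 [0.4411 0.227  0.7685]
23.0 0.02356379447636575 [-0.8054  0.9437  6.0559]
18.9167
```

```bash
python3 - <<'E'
from rig import robot
from h import *
th=188.7;z=.0246
p,R=tcp_for(.027,th,z);robot.servo_line(p,ori=R,speed=.02);robot.dwell(.05)
f0=force(robot);print('f0',f0,robot.read_position()[2]-.061)
u=np.array([np.cos(np.radians(th)),np.sin(np.radians(th)),0])
for r in (.029,.031,.032,.033,.034,.035,.0355):
    p,R=tcp_for(r,th,z);robot.servo_line(p,ori=R,speed=.02);robot.dwell(.03)
    f=force(robot,4)-f0;print(r,'rad',f@u,'fz',f[2],'perr',(np.array(robot.read_position())-p)@u,robot.read_position()[2]-.061)
    if abs(f@u)>2.5 or abs(f[2])>3: print('STOP');break
print(robot.read_t())
p,d=robot.grab_frame('side');cv2.imwrite('pics/s4.png',cv2.resize(p[255:315,305:395],None,fx=8,fy=8,interpolation=2)[:,:,::-1])
E
```

```text
f0 [-0.2125  0.249  -0.7572] 0.02432157321099092
0.029 rad 0.1948229192594812 fz 0.4487580232117916 perr 3.5138745435426644e-05 0.02455111102842579
0.031 rad 0.09238407411076903 fz 0.24333496928082354 perr 2.3308759643997463e-05 0.024608412075412173
0.032 rad 0.056233541241648505 fz -0.07964808835258774 perr -2.939339872092765e-06 0.024614352113536075
0.033 rad 0.062160867616652196 fz 0.2788154654851924 perr 3.6299529158721546e-06 0.0245642370094194
0.034 rad -0.10660155792024507 fz 0.03887930478827595 perr 2.0454156433061787e-05 0.02461846102233993
0.035 rad -0.3841174650327257 fz 0.2521126792303192 perr 5.082288428634709e-06 0.024626245773690977
0.0355 rad -0.20155460005634807 fz 0.08421093341023844 perr -8.207615221507834e-06 0.024608610187694682
21.4833
```

View pics/s4.png

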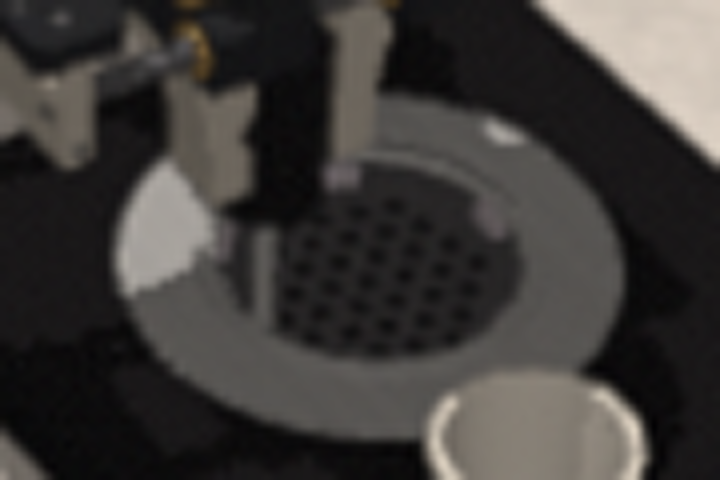

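```bash
python3 - <<'E'
from rig import robot
from h import *
th=188.7;z=.0246
u=np.array([np.cos(np.radians(th)),np.sin(np.radians(th)),0])
f0=force(robot,8);print('f0',f0)
rw=None
for r in np.arange(.036,.0401,.0004):
    p,R=tcp_for(r,th,z);robot.servo_line(p,ori=R,speed=.02);robot.dwell(.02)
    f=force(robot,4)-f0;rr=r+(np.array(robot.read_position())-p)@u
    print(round(r,4),round(rr,5),'rad',(f@u).round(2),'fz',f[2].round(2))
    if abs(f@u)>2: rw=rr;break
print(rw,robot.read_t())
E
```

```text
f0 [ 0.4813  0.1972 -0.2578]
0.036 0.036 rad 0.71 fz -0.53
0.0364 0.03644 rad 0.69 fz 0.01
0.0368 0.03683 rad 0.41 fz -0.04
0.0372 0.0372 rad 0.68 fz -0.66
0.0376 0.03742 rad -0.22 fz -0.84
0.038 0.03763 rad -1.64 fz -1.03
0.0384 0.03781 rad -3.1 fz -1.63
0.03780903823824893 23.7
```

```bash
python3 - <<'E'
from rig import robot
from h import *
th=188.7
u=np.array([np.cos(np.radians(th)),np.sin(np.radians(th)),0])
z=.0246;r=.0352
p,R=tcp_for(r,th,z);robot.servo_line(p,ori=R,speed=.03);robot.dwell(.05)
f0=force(robot,8);print('f0',f0)
contact=None
while z<.0415:
    z+=.0005
    if contact is not None: r=max(.0328,.0352-.0024*(z-contact)/.0045)
    p,R=tcp_for(r,th,z);robot.servo_line(p,ori=R,speed=.02);robot.dwell(.02)
    f=force(robot,3)-f0;q=np.array(robot.read_position())
    print(round(z*1e3,1),((q[2]-.061)*1e3).round(2),round(r*1e3,2),'rad',(f@u).round(2),'fz',f[2].round(2))
    if contact is None and f[2]<-1.5: contact=z
    if f[2]<-15 or abs(f@u)>9: print('STOP');break
print(robot.read_t())
E
```

```text
f0 [ 0.0657  0.0072 -0.6803]
25.1 25.12 35.2 rad 0.15 fz 0.74
25.6 25.6 35.2 rad -0.18 fz 0.03
26.1 26.1 35.2 rad -0.02 fz 0.19
26.6 26.55 35.2 rad -0.23 fz -0.14
27.1 26.9 35.2 rad -0.68 fz -2.01
27.6 27.41 34.93 rad -0.35 fz -3.76
28.1 27.95 34.67 rad -0.35 fz -4.77
28.6 28.57 34.4 rad 0.22 fz -5.59
29.1 29.03 34.13 rad 0.7 fz -6.58
29.6 29.53 33.87 rad 0.76 fz -7.09
30.1 30.07 33.6 rad 1.28 fz -7.8
30.6 30.51 33.33 rad 0.82 fz -8.23
31.1 31.11 33.07 rad 1.01 fz -7.91
31.6 31.82 32.8 rad 1.36 fz -5.85
32.1 32.4 32.8 rad 1.39 fz -4.73
32.6 32.64 32.8 rad 1.17 fz -5.9
33.1 33.32 32.8 rad 0.8 fz -4.52
33.6 33.74 32.8 rad 1.08 fz -4.46
34.1 34.21 32.8 rad 0.4 fz -4.11
34.6 34.63 32.8 rad 0.54 fz -4.13
35.1 35.16 32.8 rad 0.93 fz -3.44
35.6 35.62 32.8 rad 0.97 fz -3.87
36.1 36.08 32.8 rad 0.98 fz -4.35
36.6 36.54 32.8 rad 1.4 fz -4.75
37.1 37.02 32.8 rad 0.94 fz -5.5
37.6 37.53 32.8 rad 0.88 fz -5.69
38.1 38.09 32.8 rad 1.14 fz -5.59
38.6 39.67 32.8 rad -1.17 fz 1.01
39.1 39.9 32.8 rad -2.92 fz 1.78
39.6 39.98 32.8 rad -4.18 fz 1.23
40.1 40.26 32.8 rad -5.0 fz 1.83
40.6 40.56 32.8 rad -4.43 fz 1.16
41.1 41.06 32.8 rad -2.5 fz 1.63
41.6 41.54 32.8 rad -2.06 fz 2.41
33.9917
```

```bash
python3 - <<'E'
from rig import robot
from h import *
th=188.7
p,R=tcp_for(.025,th,.0416);robot.servo_line(p,ori=R,speed=.05);robot.dwell(.05)
print(force(robot))
p,R=tcp_for(.025,th,.075);robot.servo_line(p,ori=R,speed=.1)
snap(robot,'wu');print(robot.read_t(),robot.read_grip_width()*88)
p,d=robot.grab_frame('side');cv2.imwrite('pics/s5.png',cv2.resize(p[235:320,290:405],None,fx=6.5,fy=6.5,interpolation=2)[:,:,::-1])
E
```

```text
[-0.1822  0.3173 -0.7618]
34.9333 19.936269966531828
```

View pics/s5.png

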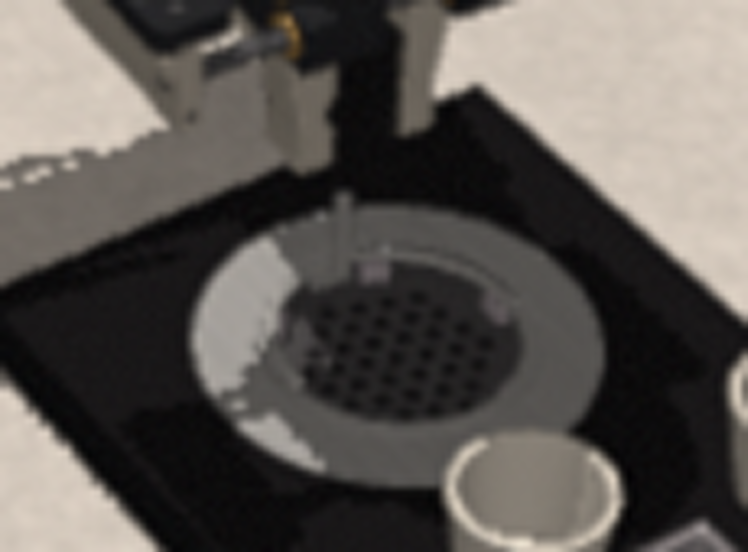

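View pics/wu.png

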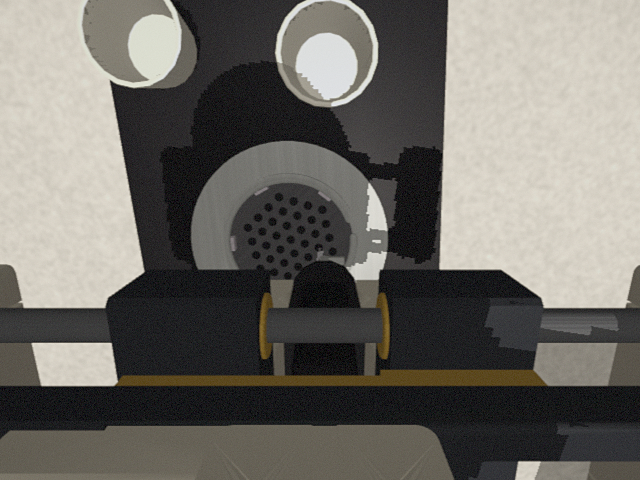

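```bash
python3 - <<'E'
from rig import robot
from h import *
R=down(188.7)
q=np.array([.545,-.155,.150]);robot.servo_line(q,ori=R,speed=.25);robot.dwell(.1)
p,d,T,ci=snap(robot,'wu2');print(robot.read_t())
C=cloud(d,T,ci);z=C[:,:,2]
r=np.hypot(C[:,:,0]-C0[0],C[:,:,1]-C0[1])
ys,xs=np.nonzero((r<.06));print(xs.min(),xs.max(),ys.min(),ys.max())
Z=(np.clip((z-.015)/.035,0,1)*255).astype(np.uint8)
x0,y0=xs.min()-10,ys.min()-10
cv2.imwrite('pics/wu2z.png',cv2.applyColorMap(cv2.resize(Z[y0:y0+150,x0:x0+190],None,fx=4,fy=4,interpolation=0),2))
cv2.imwrite('pics/wu2c.png',cv2.resize(p[y0:y0+150,x0:x0+190],None,fx=4,fy=4,interpolation=2)[:,:,::-1])
print(x0,y0)
E
```

```text
35.5
0 639 0 479Traceback (most recent call last):
  File "<stdin>", line 11, in <module>
cv2.error: OpenCV(4.12.0) /io/opencv/modules/imgproc/src/resize.cpp:4208: error: (-215:Assertion failed) !ssize.empty() in function 'resize'
```

```bash
python3 - <<'E'
from rig import robot
from h import *
D=np.load('pics/wu2.npz');T=D['T'];ci=robot.camera_info('wrist');d=D['d'];p=D['p']
z=cloud(d,T,ci)[:,:,2]
c=project([[*C0,.038]],T,ci)[0];print(c)
Z=(np.clip((z-.015)/.035,0,1)*255).astype(np.uint8)
x0,y0=[max(0,int(v)) for v in (c[0]-100,c[1]-80)]
cv2.imwrite('pics/wu2z.png',cv2.applyColorMap(cv2.resize(Z[y0:y0+150,x0:x0+190],None,fx=4,fy=4,interpolation=0),2))
cv2.imwrite('pics/wu2c.png',cv2.resize(p[y0:y0+150,x0:x0+190],None,fx=4,fy=4,interpolation=2)[:,:,::-1])
print(x0,y0)
E
```

```text
[281.6037 169.6337]
181 89
```

View pics/wu2z.png

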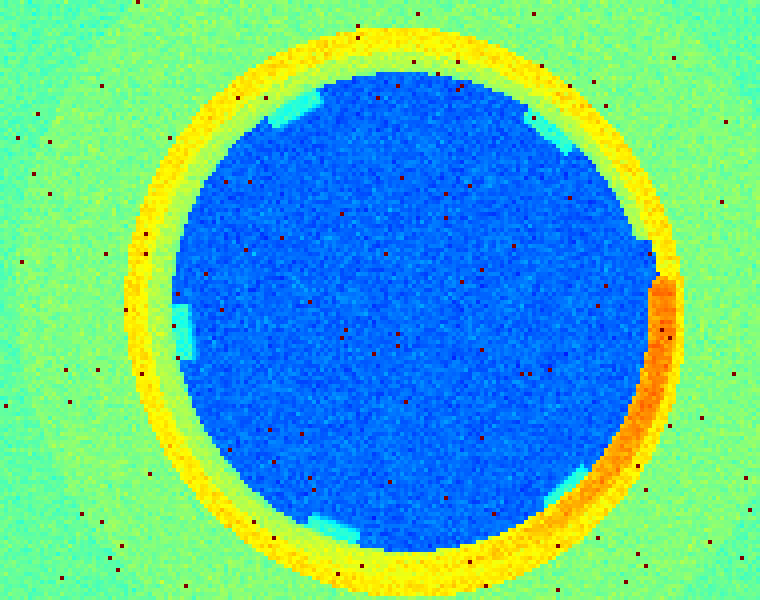

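View pics/wu2c.png

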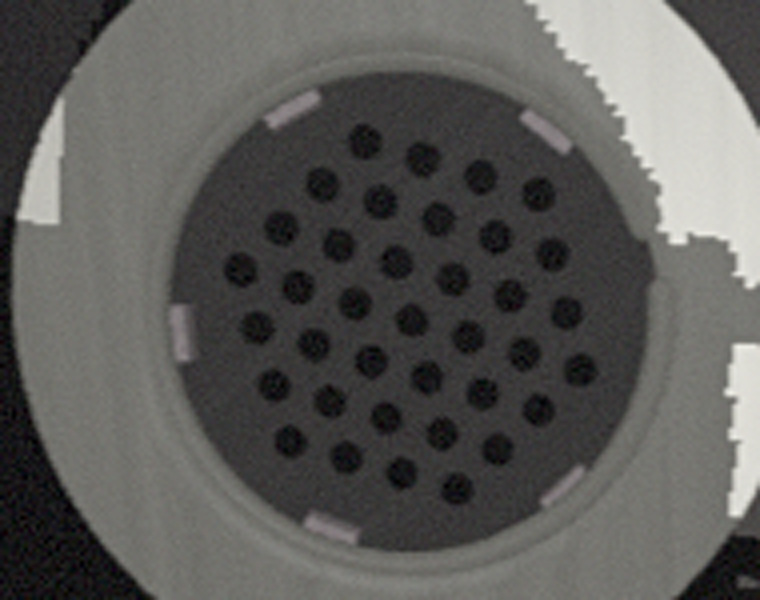

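```bash
python3 - <<'E'
from rig import robot
from h import *
P=np.array([.4496,.1418]);R=down(-155)
robot.goto(np.array([*P,.145]),R);robot.dwell(.1)
p,d,T,ci=snap(robot,'wr');print(robot.read_t(),robot.read_position(),robot.read_grip_width()*88)
cv2.imwrite('pics/wrc.png',cv2.resize(p[185:290,260:400],None,fx=5,fy=5,interpolation=2)[:,:,::-1])
# ring measurement from wu2
D=np.load('pics/wu2.npz');C=cloud(D['d'],D['T'],ci)[:300].reshape(-1,3)
r=np.hypot(*(C[:,:2]-C0).T);th=np.degrees(np.arctan2(C[:,1]-C0[1],C[:,0]-C0[0]))%360
zr=np.median(C[(r>.0475)&(r<.0495)&(th<150),2]);print('rim',zr)
for a in range(130,200,5):
    k=(abs(th-a)<2)&(r<.054)&(r>.040)&(C[:,2]>zr+.0015)
    if k.sum()>5: print(a,k.sum(),'r',np.percentile(r[k],[5,50,95]),'z',np.percentile(C[k,2],85)-zr)
k=(r<.054)&(r>.040)&(C[:,2]>zr+.0025)&(th>120)&(th<215);print('end angle',np.percentile(th[k],[1,99,99.8]))
E
```

```text
36.8417 [0.45   0.141  0.1449] 20.207222520972987
rim 0.03781924181018409
130 317 r [0.0442 0.0512 0.0529] z 0.12231989571978882
135 202 r [0.0444 0.0503 0.0539] z 0.11278278387113805
140 125 r [0.0443 0.05   0.0535] z 0.10461204843579738
145 26 r [0.0437 0.0519 0.0535] z 0.1036913440736632
150 18 r [0.043  0.0449 0.0467] z 0.003110931915561166
155 20 r [0.043  0.0448 0.0465] z 0.002921873374701088
160 25 r [0.0431 0.045  0.0468] z 0.0032200124990639373
165 46 r [0.0432 0.0462 0.0473] z 0.18602345072905718
170 193 r [0.0444 0.0461 0.0468] z 0.19284580142190494
175 1189 r [0.0459 0.0497 0.0536] z 0.19850019261767632
180 30 r [0.0435 0.0457 0.0478] z 0.0036031658896567287
185 31 r [0.0437 0.0457 0.0479] z 0.004037096081713126
190 28 r [0.0439 0.046  0.0478] z 0.003666035888165199
195 32 r [0.0438 0.0459 0.0481] z 0.0041105272538925555
end angle [120.648  193.0312 196.8822]
```

View pics/wrc.png

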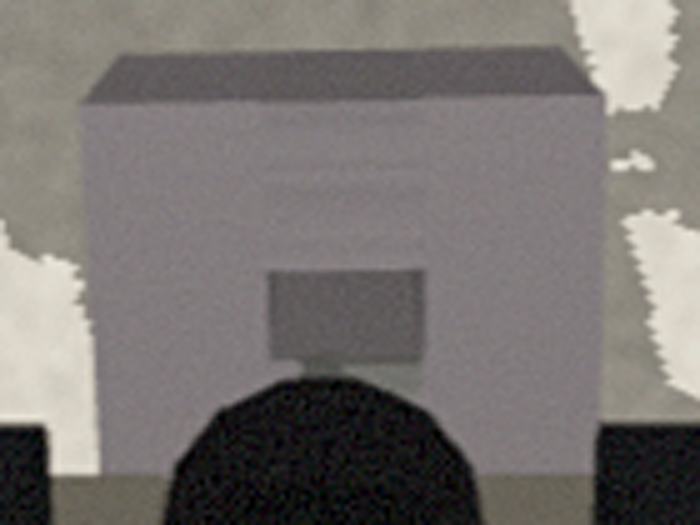

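```bash
python3 - <<'E'
from rig import robot
from h import *
P=np.array([.4496,.1418]);R=down(-155)
go(robot,np.array([*P,.125]),R,settle=.05)
f0=force(robot)
for z in (.105,.085,.072,.068,.0665,.0655,.065,.0645):
    robot.servo_line(np.array([*P,z]),ori=R,speed=.06)
    f=force(robot,3)-f0;print(z,robot.read_position(),f)
    if np.abs(f).max()>4: print('contact');break
print(robot.read_t())
E
```

```text
0.105 [0.4495 0.1417 0.1047] [ 0.1128 -0.5172 -0.3641]
0.085 [0.4496 0.1417 0.0848] [ 0.1471  0.4974 -0.0336]
0.072 [0.4494 0.1416 0.0717] [-0.2706  0.0644 -0.5946]
0.068 [0.4495 0.1418 0.0679] [-0.2742  0.16   -0.4141]
0.0665 [0.4496 0.1418 0.0665] [-0.0782 -0.3897 -0.2282]
0.0655 [0.4496 0.1418 0.0655] [-0.0709 -0.0838 -0.1521]
0.065 [0.4496 0.1418 0.065 ] [ 0.4446 -0.5981 -0.0645]
0.0645 [0.4496 0.1418 0.065 ] [-2.8512 -0.6048  6.2926]
contact
40.575
```

```bash
python3 - <<'E'
from rig import robot
from h import *
P=np.array([.4496,.1418]);R=down(-155)
robot.servo_line(np.array([*P,.065]),ori=R,speed=.05)
robot.move_gripper(.6);print(robot.read_t(),force(robot,3))
robot.servo_line(np.array([*P,.165]),speed=.2)
snap(robot,'wp')
th=190.;R=down(th);a=np.radians(th);u=np.array([np.cos(a),np.sin(a),0])
W=np.array([*(C0+.046*u[:2]),0])-R@np.array([0,.0007,0])
robot.goto(W+[0,0,.10],R)
print(robot.read_t())
robot.move_gripper(.3);print(robot.read_t(),robot.read_grip_width())
go(robot,W+[0,0,.055],R,speed=.12,settle=.05);print(robot.read_t(),robot.read_position()-W)
snap(robot,'wk')
E
```

```text
41.5833 [0.4444 0.3158 0.3308]
43.6833
44.3667 0.30123522697599264
45.2417 [-0.0003  0.0001  0.055 ]
```

View pics/wp.png

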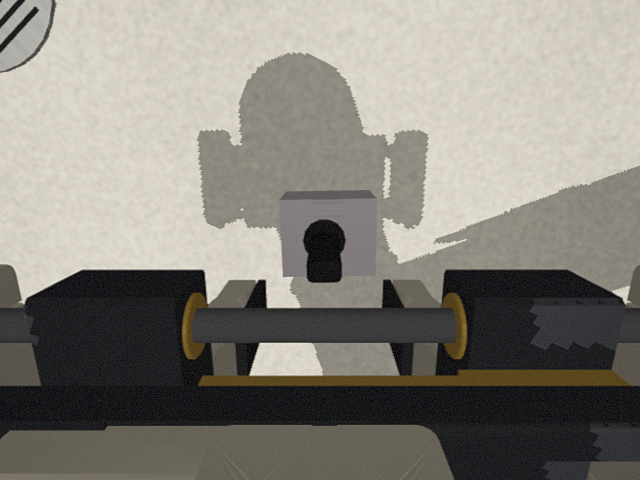

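View pics/wk.png

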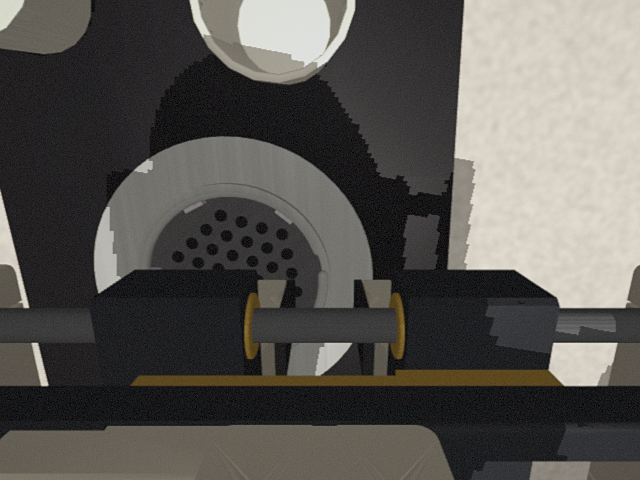

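```bash
python3 - <<'E'
from rig import robot
from h import *
th=190.;R=down(th);a=np.radians(th);u=np.array([np.cos(a),np.sin(a),0])
W=np.array([*(C0+.046*u[:2]),0])-R@np.array([0,.0007,0])
f0=force(robot,4)
robot.servo_line(W+[0,0,.043],ori=R,speed=.08)
robot.servo_line(W+[0,0,.0388],ori=R,speed=.03);robot.dwell(.05)
print(robot.read_t(),robot.read_position()-W,force(robot,4)-f0)
robot.move_gripper(0);print(robot.read_t(),robot.read_grip_width()*88,robot.read_position()-W,force(robot,4)-f0)
for z in (.0405,.043,.046):
    robot.servo_line(W+[0,0,z],ori=R,speed=.02)
    print(z,robot.read_grip_width()*88,force(robot,4)-f0)
print(robot.read_t())
E
```

```text
45.9583 [ 0.     -0.      0.0388] [0.1881 0.0803 0.3912]
46.525 3.533593322330847 [ 0.0011 -0.0001  0.0392] [ 4.1886 -0.6671 -0.5477]
0.0405 3.3563860529331544 [ 4.9841 -0.3865 -2.9567]
0.043 3.423457800918373 [ 2.1503 -2.3875 -0.7354]
0.046 3.3882328881406285 [-0.829  -2.1811 -0.7633]
47.4833
```

```bash
python3 - <<'E'
from rig import robot
from h import *
p,d,T,ci=snap(robot,'wl')
z=cloud(d,T,ci)[:,:,2];Z=(np.clip((z-.015)/.035,0,1)*255).astype(np.uint8)
a=np.vstack([cv2.resize(p[120:300,90:390][:,:,::-1],None,fx=2.6,fy=1.65,interpolation=2),cv2.applyColorMap(cv2.resize(Z[120:300,90:390],None,fx=2.6,fy=1.65,interpolation=0),2)])
cv2.imwrite('pics/wlc.png',a)
p,d=robot.grab_frame('side');cv2.imwrite('pics/s6.png',cv2.resize(p[235:320,290:405],None,fx=6.5,fy=6.5,interpolation=2)[:,:,::-1])
E
```

```text
(no output)
```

View pics/wlc.png

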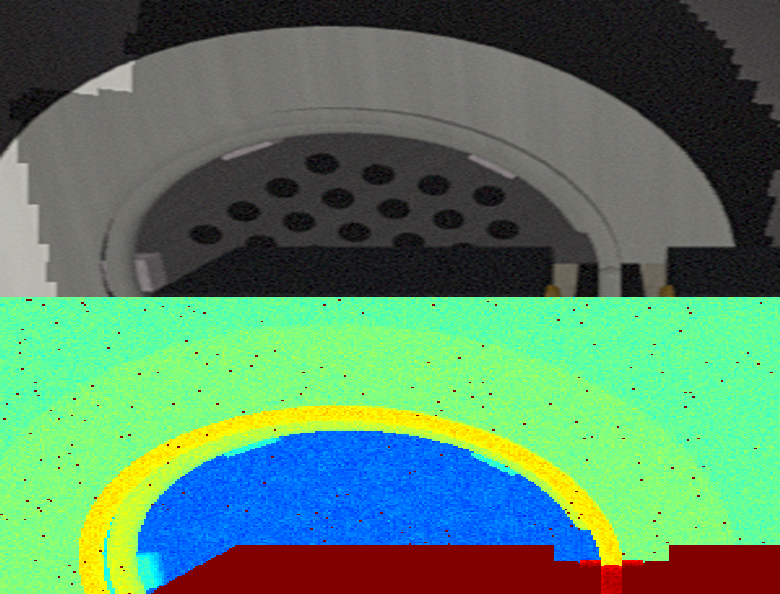

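View pics/s6.png

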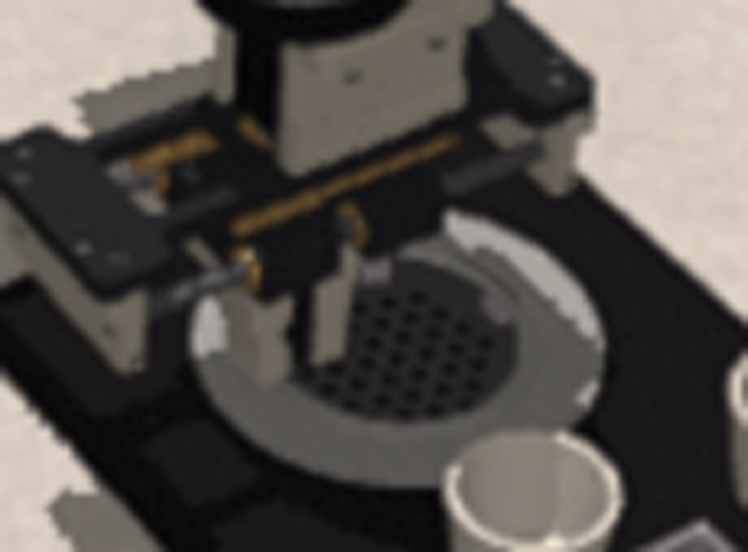

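```bash
python3 - <<'E'
from rig import robot
from h import *
th=190.;R=down(th);a=np.radians(th);u=np.array([np.cos(a),np.sin(a),0])
W=np.array([*(C0+.046*u[:2]),0])-R@np.array([0,.0007,0])
f0=np.array([0,0,-.3])
for z in (.052,.060,.070,.080,.092,.105,.125):
    h=z-.04
    robot.servo_line(W-u*h*h/.184+[0,0,z],ori=R,speed=.05)
    f=force(robot,3);print(z,(robot.read_grip_width()*88).round(2),f)
    if abs(f).max()>22: print('STOP');break
print(robot.read_t())
snap(robot,'wm')
p,d=robot.grab_frame('side');cv2.imwrite('pics/s7.png',cv2.resize(p[205:320,270:420],None,fx=5,fy=5,interpolation=2)[:,:,::-1])
E
```

```text
Traceback (most recent call last):
AttributeError: 'float' object has no attribute 'round'
```

```bash
python3 - <<'E'
from rig import robot
from h import *
th=190.;R=down(th);a=np.radians(th);u=np.array([np.cos(a),np.sin(a),0])
W=np.array([*(C0+.046*u[:2]),0])-R@np.array([0,.0007,0])
for z in (.054,.060,.070,.080,.092,.105,.125):
    h=z-.04
    robot.servo_line(W-u*h*h/.184+[0,0,z],ori=R,speed=.06)
    f=force(robot,3);print(z,robot.read_grip_width()*88,f)
    if abs(f).max()>22: print('STOP');break
print(robot.read_t())
snap(robot,'wm')
p,d=robot.grab_frame('side');cv2.imwrite('pics/s7.png',cv2.resize(p[205:320,270:420],None,fx=5,fy=5,interpolation=2)[:,:,::-1])
E
```

```text
0.054 3.2718569790619605 [-1.126  -1.8485 -2.8003]
0.06 2.804125567900791 [-1.3124 -1.6736 -2.6004]
0.07 3.071331219046718 [-0.4463 -1.1885 -4.6131]
0.08 0.3628210809475825 [ 0.5652 -0.2075 -0.2472]
0.092 0.435126306392835 [-0.2855  0.0085 -0.7357]
0.105 0.4023854009090167 [-0.3742 -0.4416 -0.282 ]
0.125 0.2209510079942148 [-0.4052 -0.162  -0.0089]
50.575
```

View pics/wm.png

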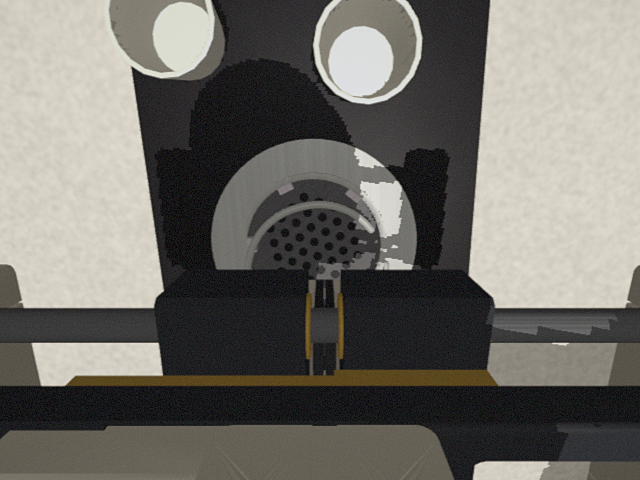

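View pics/s7.png

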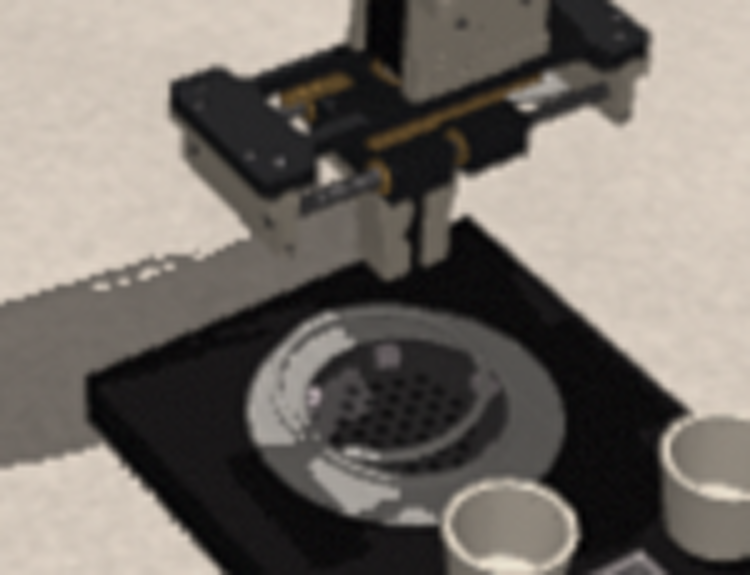

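```bash
python3 - <<'E'
from rig import robot
from h import *
robot.move_gripper(.4)
robot.servo_line(np.array([.575,-.150,.150]),ori=down(190),speed=.25)
p,d,T,ci=snap(robot,'wn');print(robot.read_t())
c=project([[*C0,.038]],T,ci)[0];print(c)
z=cloud(d,T,ci)[:,:,2];Z=(np.clip((z-.015)/.05,0,1)*255).astype(np.uint8)
x0,y0=[max(0,int(v)) for v in (c[0]-100,c[1]-80)];print(x0,y0)
cv2.imwrite('pics/wnz.png',cv2.applyColorMap(cv2.resize(Z[y0:y0+150,x0:x0+190],None,fx=4,fy=4,interpolation=0),2))
cv2.imwrite('pics/wnc.png',cv2.resize(p[y0:y0+150,x0:x0+190],None,fx=4,fy=4,interpolation=2)[:,:,::-1])
E
```

```text
51.8833
[327.3823 167.8032]
227 87
```

View pics/wnz.png

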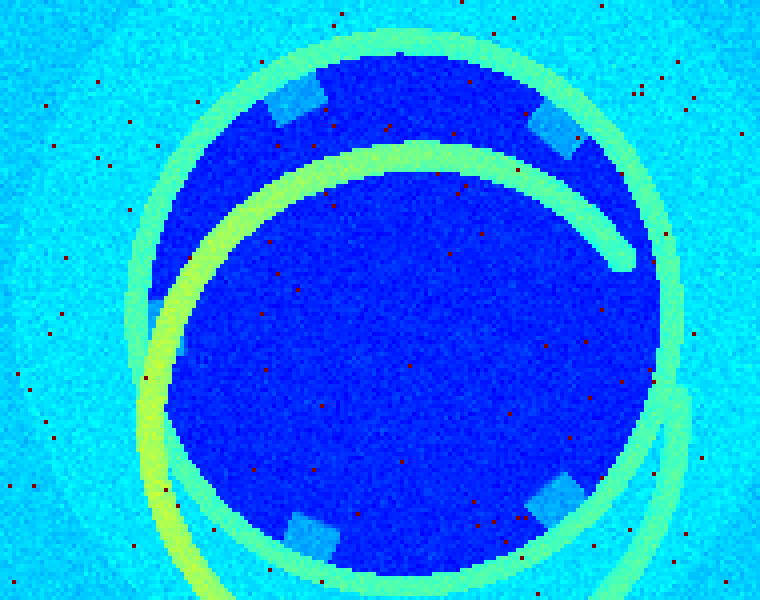

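View pics/wnc.png

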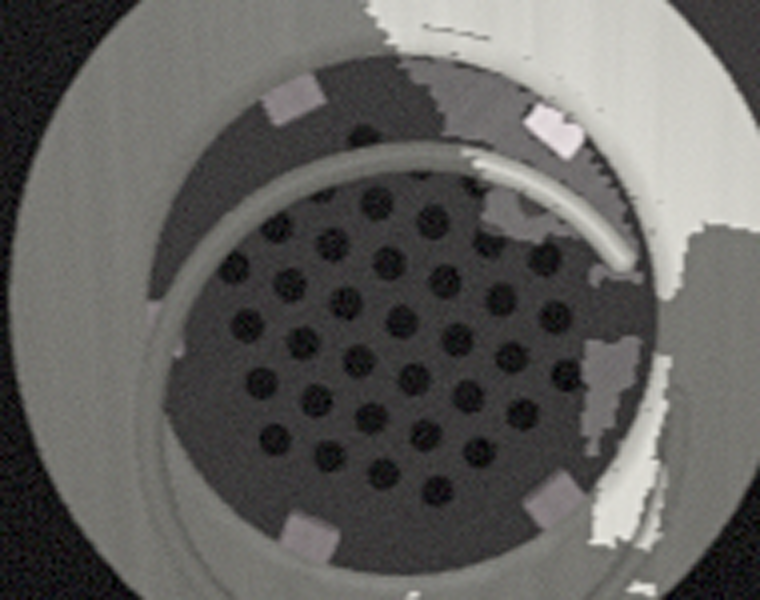

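```bash
python3 - <<'E'
from rig import robot
from h import *
from scipy.optimize import least_squares
D=np.load('pics/wn.npz');T=D['T'];ci=robot.camera_info('wrist');C=cloud(D['d'],T,ci)
# pixels: crop left wire & arch
v,u=np.mgrid[:480,:640]
cx=(u-227)*4;cy=(v-87)*4
Z=C[:,:,2]
arch=(Z>.036)&(Z<.056)&(cy<300)&(cx>150)&(cx<640)&(cy>130)&(~((cy<150)&(cx<350)))&(np.hypot(C[:,:,0]-C0[0],C[:,:,1]-C0[1])<.0445)
left=(Z>.0418)&(Z<.056)&(cx<260)&(cx>130)&(cy>300)&(v<245)
low=(Z>.030)&(Z<.056)&(cy>140)&(v<245)
for n,m in (('arch',arch),('left',left)): 
    print(n,m.sum(),Z[m].min(),Z[m].max())
P=np.vstack([C[arch],C[left]])
s=least_squares(lambda q:np.hypot(*(P[:,:2]-q[:2]).T)-q[2],[.58,-.19,.054],loss='soft_l1',f_scale=.002);print('circle',s.x,np.median(abs(s.fun)))
A=np.c_[P[:,:2]-s.x[:2],np.ones(len(P))];k=np.linalg.lstsq(A,P[:,2],rcond=None)[0];print('plane',k)
# left extreme
cen=s.x[:2]
for a in range(-20,120,10):
    an=np.degrees(np.arctan2(P[:,1]-cen[1],P[:,0]-cen[0]));m=abs((an-a+180)%360-180)<4
    if m.sum()>5: print(a,m.sum(),np.hypot(*(P[m,:2]-cen).T).mean(),np.percentile(P[m,2],75))
# tray
Dt=np.load('pics/top0.npz');Tt,ct=world_T_cam(robot,'top')
g=np.array([[75,65],[320,0],[400,265],[150,335]])/4+[90,200]
Q=onplane(g,.024,Tt,ct);print(Q.mean(0),np.linalg.norm(np.diff(Q,axis=0),axis=1),np.degrees(np.arctan2(*(Q[1]-Q[2])[[1,0]])))
# tray by depth : floor rectangle
Ct=cloud(Dt['d'],Tt,ct);m=np.zeros((480,640),np.uint8);m[190:295,100:200]=1
w=(Ct[:,:,2]>.016)&(Ct[:,:,2]<.035)&(m>0);print(cv2.minAreaRect((Ct[w][:,:2]*1000).astype(np.float32)))
E
```

```text
arch 966 0.036006177269575446 0.043246409465037494
left 298 0.04181146242843292 0.04425648611346378
circle [ 0.5757 -0.1819  0.0478] 0.0010947909023130177
plane [0.0576 0.0246 0.0396]
-20 46 0.048048737913127505 0.04236326132411708
-10 33 0.047637636730941624 0.0426091265842663
0 40 0.04784450034603356 0.042814951954265656
10 40 0.047761811963000736 0.042809708978035
20 33 0.04802777189218143 0.04303324363380351
30 33 0.04782279132227326 0.04262362263692737
40 26 0.047796255801633346 0.042621859627393274
50 11 0.0480233094426801 0.042272654366089596
[0.5436 0.3494 0.024 ] [0.1481 0.1621 0.1508] 16.004017135206592
((544.57763671875, 357.02728271484375), (170.44146728515625, 152.28683471679688), 14.407051086425781)
```

```bash
python3 - <<'E'
from rig import robot
from h import *
cen=np.array([.5757,-.1819]);b=down(190)@np.array([-.0006,.0007,0])
th=107.;R=down(th);a=np.radians(th);u=np.array([np.cos(a),np.sin(a),0])
W=np.array([*cen,0])+(.0478+.002)*u-b
robot.move_gripper(14/88)
robot.goto(W+[0,0,.09],R);robot.servo_line(W+[0,0,.050],ori=R,speed=.1);robot.dwell(.05)
f0=force(robot,4)
for z in (.045,.042,.0405,.0395,.0385,.0375,.0365):
    robot.servo_line(W+[0,0,z],ori=R,speed=.04);f=force(robot,2)-f0;print(z,robot.read_position()-W,f)
    if f[2]>3: 
        robot.servo_line(W+[0,0,z+.0006],ori=R,speed=.04);break
robot.move_gripper(0);print(robot.read_t(),robot.read_grip_width()*88,robot.read_position()-W,force(robot,3)-f0)
snap(robot,'wo')
E
```

```text
0.045 [-0.    -0.     0.045] [-0.0498 -0.3422  0.2599]
0.042 [-0.0001 -0.      0.0419] [-0.3555  0.1684  0.8361]
0.0405 [-0.0001 -0.      0.0404] [-0.7059 -0.0451  0.4595]
0.0395 [-0.      0.      0.0394] [ 0.0469 -0.065  -0.169 ]
0.0385 [-0.0001 -0.      0.0384] [ 0.296  -0.1015  0.88  ]
0.0375 [ 0.0002 -0.0001  0.0377] [0.3437 0.3874 2.6558]
0.0365 [ 0.0003 -0.0001  0.0373] [-2.7014  0.3839  9.4508]
56.975 2.8788972742753414 [-0.0002  0.0001  0.0368] [-0.0148 -0.3299  0.7215]
```

View pics/wo.png

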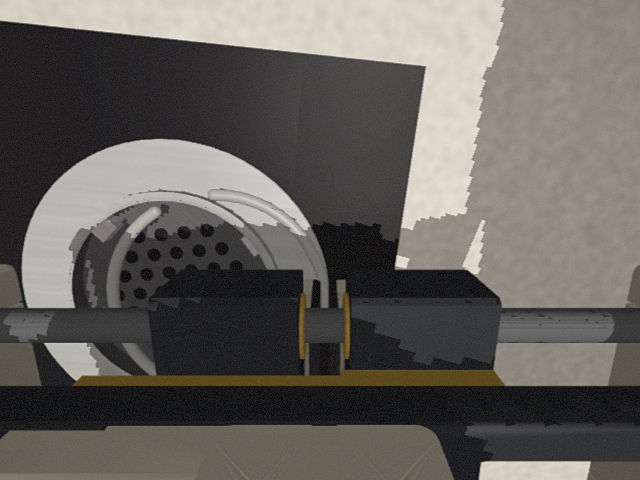

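```bash
python3 - <<'E'
from rig import robot
from h import *
p=np.array(robot.read_position());R=down(107)
robot.servo_line(p+[0,0,.10],ori=R,speed=.1)
print(robot.read_t(),robot.read_grip_width()*88,force(robot,3))
snap(robot,'wq')
E
```

```text
58.2 3.1460573334424677 [ 0.3405  0.2334 -0.9022]
```

View pics/wq.png

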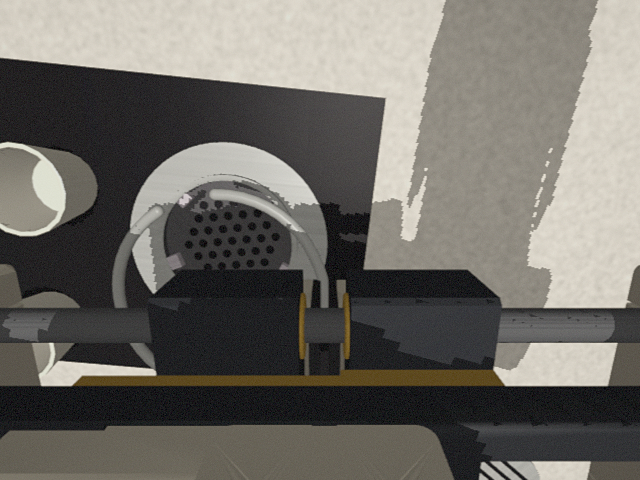

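```bash
python3 - <<'E'
from rig import robot
from h import *
p=np.array(robot.read_position())
robot.servo_line(p+[0,0,.06],speed=.15)
a=np.radians(15.5);u=np.array([np.cos(a),np.sin(a),0])
W=np.array([.545,.353,0])+.0398*u
robot.goto(W+[0,0,.13],down(15.5))
print(robot.read_t(),robot.read_grip_width()*88,robot.read_position())
snap(robot,'wt')
E
```

```text
62.1083 3.0395560925895193 [0.5835 0.3634 0.13  ]
```

View pics/wt.png

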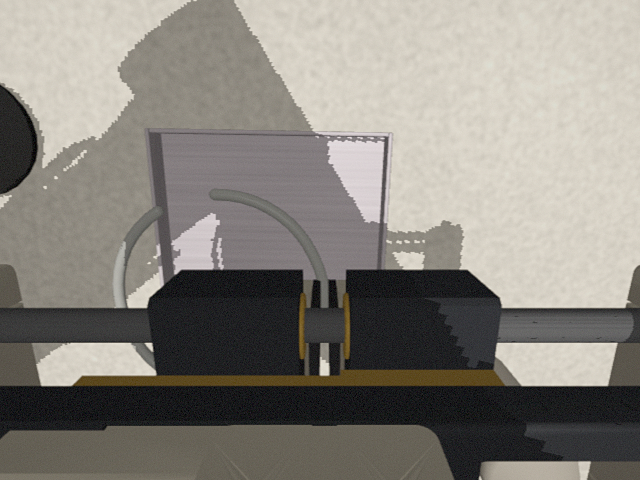

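```bash
python3 - <<'E'
from rig import robot
from h import *
a=np.radians(15.5);u=np.array([np.cos(a),np.sin(a),0])
W=np.array([.545,.353,0])+.0398*u;R=down(15.5)
robot.servo_line(W+[0,0,.03],ori=R,speed=.18)
f0=force(robot,2)
for z in (.010,.007,.0055,.0045):
    robot.servo_line(W+[0,0,z],ori=R,speed=.06);f=force(robot,2)-f0;print(z,f)
    if f[2]>2.5: break
robot.move_gripper(.16);print(robot.read_t(),robot.read_grip_width())
robot.servo_line(W+[0,0,.13],ori=R,speed=.13)
print(robot.read_t())
p,d,T,ci=snap(robot,'wz')
E
```

```text
0.01 [-0.0233 -0.1416 -0.6637]
0.007 [ 0.0574 -0.1348 -0.1954]
0.0055 [ 0.6546 -0.404   1.9794]
0.0045 [-0.8769 -1.2696  6.6225]
64.6583 0.15671526736212044
65.775
```

View pics/wz.png

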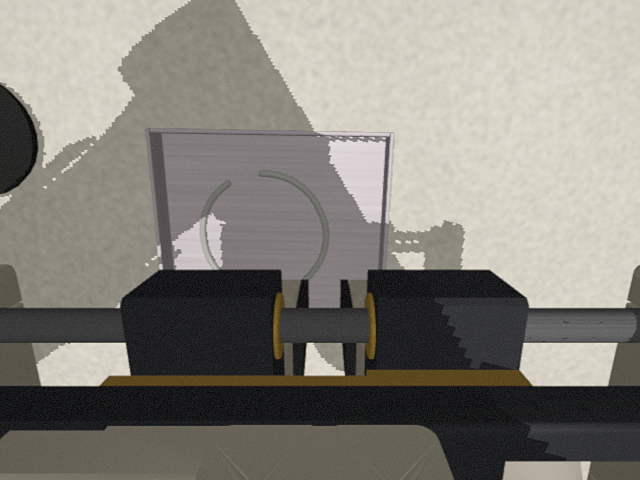

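```bash
python3 - <<'E'
from rig import robot
from h import *
D=np.load('pics/wz.npz');ci=robot.camera_info('wrist');T=D['T'];C=cloud(D['d'],T,ci)
g=cv2.cvtColor(D['p'],7)
sub=C[150:268,195:340];fl=np.median(C[150:260,240:290,2]);m=(sub[:,:,2]>fl+.0025)&(sub[:,:,2]<fl+.03)
P=sub[m];print('floor',fl,'wire top above floor',np.percentile(P[:,2],[5,50,95,99])-fl,len(P))
from scipy.optimize import least_squares
s=least_squares(lambda q:np.hypot(*(P[:,:2]-q[:2]).T)-q[2],[.545,.353,.05],loss='soft_l1',f_scale=.001);print('ring',s.x)
p,d=robot.grab_frame('top');cv2.imwrite('pics/t9.png',p[:,:,::-1])
p2,_=robot.grab_frame('side');cv2.imwrite('pics/s9.png',p2[:,:,::-1]);print(robot.read_t(),robot.read_position(),robot.read_force())
E
```

```text
floor 0.002342019631445119 wire top above floor [0.003  0.0044 0.0058 0.0063] 1499
ring [0.5368 0.3523 0.0476]
65.925 [0.583  0.3633 0.1289] [ 0.365   1.1357 -0.6152]
```

View pics/s9.png

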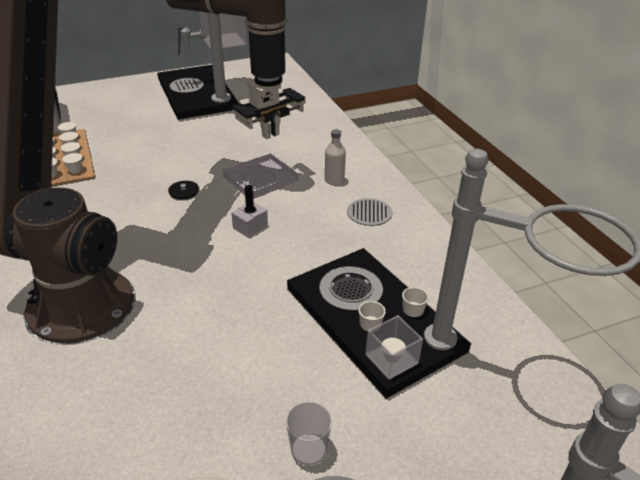

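View pics/t9.png

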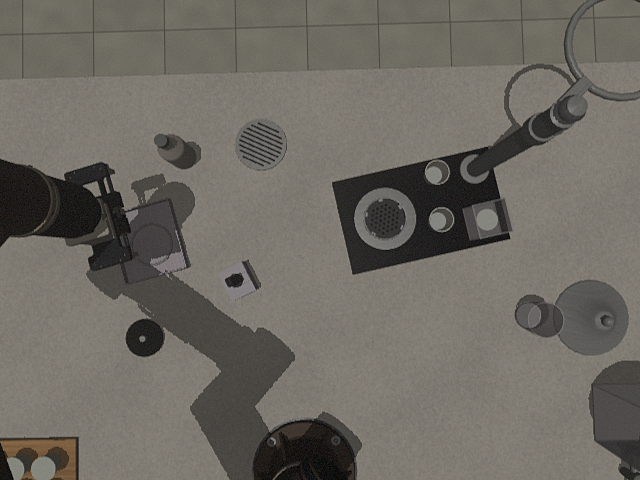

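The side view shows the pick upright in its stand at (249,205). The top view shows the ring in the tray at about (155,240), the cups, grate, plug and bottle where they were, and the drain empty.

```bash
python3 -c "
from rig import robot
print(robot.job_done(),robot.read_t())"
```

```text
the job is handed in; nothing more can be done
the job is handed in; nothing more can be done
```

I lifted ring end A onto the rim with the pick, put the pick back in its stand and laid the ring in the tray. I handed the job in at about 66 s of the 72 s allowed; no verdict was reported.

**Prying:** The pick's foot touched the strainer with about 6 N and the drain wall with about 3 N. Lifting the end took at most about 8 N. Just after the end popped out, the pick was pushed inward with about 5 N. The depth image afterwards showed the end lying on the rim.

**Pick:** It went back into the stand with a light contact on the top. The wrist picture straight after and the last side and top pictures show it upright in its place. I judged this by eye and did not measure its final position or tilt.

**Ring:**
- **First grasp slipped:** It drew the ring out of the groove, then slipped, leaving the ring loose on the rim. The gripper read only about 3 mm on the 5 mm wire in both grasps.
- **Second grasp held:** Lowering for it, the fingers touched down with about 9 N, and the ring then stayed in the grip to the tray.
- **Last measurement:** The ring lies flat, with the wire's top about 4 to 6 mm above the floor. Its centre is about 8 mm from the tray's. My two early estimates of the tray's centre disagreed by about 8 mm, and I used a point between them.

**Bystanders:** By eye in the last pictures, the cups, grate, plug, bottle and beaker are where they stood. The gripper was open and clear of everything at hand-in.

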